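# Stack two turn-to-stack parts totes over a tube offcut

### The arm

A 6-joint arm with a two-finger parallel gripper is mounted at the origin on the work surface. World frame = base frame: x ahead of the robot, y to its left, z up, the work surface at z = 0. Lengths are in mm, angles in rad, forces in N, time in s.
With the tool pointing down it reaches from about 350 to 875 mm from the base axis. Payload 4.2 kg.
Tool frame: the origin (TCP) lies at the very end of the fingers, on their centre line; the grasp point (between the pads) lies 19 mm behind it; z points along the fingers, y is the direction in which the jaws open and shut (so a half turn about z gives the same grasp; the last joint's range is limited). The gripper opens to 85 mm and grips with 20 to 120 N. Pads are 22 mm wide; open, the fingers measure 114 mm over their backs; the gripper's body (76 mm by 85 mm) begins 54 mm behind the grasp point. The pads swing forward as they close: fully open they stand 13 mm farther back than shut.
Start: joints at [-0.883, 0.385, 0.008, 0, -1.194, -0.259], TCP at [259.875, -568.388, 231.312] pointing down, gripper open.
Joint ranges: [-3.14, 3.14], [-1.21, 2.06], [-1.07, 1.41], [-3.16, 2.05], [-2.99, -0.16], [-3.1, 3.1]. Speed limits (rad/s): [2.79, 2.79, 3.14, 3.14, 3.14, 3.14].

### API

Orientations are given as a unit quaternion [x, y, z, w].
In Python, from bench import arm, optics, job gives the robot as it stands.
- The arm moves only by the tool send_rows, never from a script. Its argument "steps" is a list that holds one entry, the list of rows, each a list of 5 numbers: the shift along the tool's x, y, z in cm, then the turn about the tool's z in rad, then the opening, from 0 (shut) to 1 (fully open). A call has 1 to 10 rows; each row shifts and turns the pose as measured when the row begins, along the tool's axes as they then stand; what a row does not reach is not made up. A row lasts 1/12 s, in which the tool goes at most 41.7 mm and 7.16 degrees, less where a joint would pass 70% of its speed; a pose out of reach is approached as far as the arm can. A call with a gripper value outside its range is refused whole. The fingers move at their own pace and stop on an object; the grip force is fixed at half the most. Time passes only in rows, so rows that do not move let the fingers close. It gives the time, the measured TCP pose, the force and the opening at its end, in the units of the state.
- arm.read_state(): the state, without advancing time (a new reading comes with each control period).
- optics.get_image(name): name is "side" or "top"; returns (picture, depth): 400x640x3 uint8, blue, green, red; 400x640 float32, mm along the optical axis (not along the pixel's ray), 0 where there is no reading.
- optics.get_calibration(name): a dict with "K" (3x3 intrinsics, pixels), "rvec" (rotation vector, rad) and "tvec" (3), from world to camera coordinates, as OpenCV has them. Camera axes: x right, y down, z forward; pixel columns grow to the right and rows downward; lengths in mm; the calibration is good to about 2 mm. A picture is of the moment at which its call begins. get_calibration takes no time and is no camera call.
- job.job_done(): hands the job in, once; it reports no verdict.
The state is a dict: "clock": time; "joints": joint angles; "joint_vel": joint speeds; "joint_efforts": joint torques, N m; "position": TCP position; "ee_rot": TCP orientation; "contact_force": force on the tool from outside, world axes, zero at the start; "wrist_torque": the same for the moment, N m; "gripper_width": finger opening in mm.
Only numpy, scipy, OpenCV 4.12 (cv2) and the standard library are available. Lean on these libraries where they do the work, as an engineer would, in place of code of your own. Each camera call takes 0.05 s, during which the arm holds its last target. There are 200 camera calls.

### The job

Lay the square tube offcut inside the tote that stands on the plywood board, then stack the empty tote on top of that tote, turned half round so that its three feet sit in the other's three rim cradles and it stands level instead of nesting down inside. Set it down gently without dropping it, keep the lower tote on its board, let go, and leave the other things on the table where they are.

Things in the scene. Friction and masses are not known exactly. Their poses are not given: they have to be found in the camera images.
- base: Lower tote: open, aluminium, standing loose on the plywood board, 0.25-0.45 kg. Origin: centre of its underside, z up, x along it through its two grip tabs. Floor 124 x 104 mm, 4 mm thick; 4 mm walls flare out by 0.15 mm per mm of height to the rim, 70 mm high. An upright grip tab at each end (x = +-81 mm): 10 mm thick in x, 60 mm wide in y, top at z = 100 mm, like the empty tote's.
- base_lug (a point): Lower tote's single rim cradle, +y side (tote frame x 0, y 71, z 70 mm: its shelf top, level with the rim). All cradles: shelf outside the wall, 36 mm clear in x between 10 mm high cheeks, outer stop at |y| = 84 mm. Either side of it the +y wall has open-topped notches at x = +-40 mm, 40 mm wide, down to z = 37 mm.
- base_lugs (a point): Point midway between the lower tote's two rim cradles, -y side (tote frame x 0, y -71, z 70 mm); the cradles are at x = +-40 mm, with one notch between them at x = 0. The feet of a second tote held the same way round pass down the notches and it nests inside; turned 180 degrees about the vertical its three feet rest in the cradles with 6 mm play, 70 mm above the lower one.
- spare_c (a point): Empty tote, same as the lower one, loose on the table, 0.24-0.40 kg. Point: its centre, 35 mm above its underside, axes as the lower tote's. Grip tabs at x = +-81 mm, tops 65 mm above this point; pinch one from above to lift it. It starts roughly the same way round as the lower tote (within about 0.8 rad), the way that nests.
- spare_pair (a point): Point midway between the empty tote's two feet, on its +y side (63 mm from its middle, 5 mm above its underside). The feet are at x = +-40 mm; each foot is 24 mm wide in x, 10 mm high, its underside level with the tote's, and reaches to 78 mm from the middle line.
- spare_foot (a point): The empty tote's single foot, on its -y side (x = 0, 63 mm from its middle, 5 mm above its underside). The lower tote has the same three feet in the same places.
- tube_c (a point): The square steel tube offcut, 80 mm long along x, 36 mm wide and high, hollow with 4 mm walls, 0.17 to 0.29 kg, lying on the table. The point is its centre, 18 mm above its underside. Laid in the tote along the tote's x it leaves room beside it for fingers, and stays below the rim.
- skid: The plywood board under the lower tote, fixed, 200 x 200 x 12 mm. Origin: centre of its underside.
- vblock_c (a point): Bystander: a heavy steel V-block, 60 x 60 mm, about 55 mm high, loose; the point is its centre, 25 mm up.
There are look-alikes about, which are no part of the job. Leave any red look-alike of the part that bears spare_c alone.

How it is judged:
By the outcome, as a careful person would: the job done as asked, in the order asked, and still so for the second after the job is handed in, with the robot touching nothing.
It also fails if it takes over 58 s, if anything falls off the work surface, if the arm or the gripper's body presses on something with over 40 N, if the wrist force passes 120 N, or if a joint passes its speed limit or range.

## Working session

There is one attempt and no reset: what is moved stays moved. The work goes in short steps, Python scripts to look and compute and a tool call to move; the robot and the scene stay as the last step left them, time stands still between calls to the robot, and variables do not carry over. Pictures are saved under pics/ and viewed, about 8 in all and at most 12, crops included, and the job is handed in when it is done.

Besides the shell and the picture viewer there is one more tool, called after "Request:" as name(argument=value, ...), one argument or row to a line, values as JSON. send_rows: Moves the arm, as the interface text tells. Its arguments: {"type":"object","properties":{"steps":{"type":"array","items":{"type":"array","items":{"type":"array","items":{"type":"number"}}}}},"required":["steps"]}

```bash
mkdir -p pics; ls
cat > h.py <<'E'
import numpy as np, cv2
from bench import arm, optics, job
from scipy.spatial.transform import Rotation as R
def grab(name):
    im,d=optics.get_image(name); c=optics.get_calibration(name)
    K=np.array(c["K"],float); Rm=cv2.Rodrigues(np.array(c["rvec"],float))[0]; t=np.array(c["tvec"],float).ravel()
    v,u=np.mgrid[0:400,0:640]
    P=np.stack([(u-K[0,2])/K[0,0]*d,(v-K[1,2])/K[1,1]*d,d],-1)
    W=(P-t)@Rm
    W[d==0]=np.nan
    return im,d,W,K,Rm,t
def st():
    s=arm.read_state(); print({k:np.round(s[k],3).tolist() for k in ("clock","position","ee_rot","contact_force","gripper_width","joints")})
    return s
E
python3 - <<'E'
from h import *
s=st()
print(R.from_quat(s["ee_rot"]).as_matrix().round(3))
for n in("top","side"):
    im,d,W,K,Rm,t=grab(n); cv2.imwrite(f"pics/{n}0.png",im); np.save(f"{n}0.npy",W); print(n,K.round(1).tolist(),(-Rm.T@t).round(),Rm[2].round(2))
E
```

```text
pics
{'clock': 0.0, 'position': [259.655, -567.882, 230.237], 'ee_rot': [-0.213, 0.977, 0.001, -0.0], 'contact_force': [0.418, -0.495, 0.735], 'gripper_width': 85.124, 'joints': [-0.883, 0.386, 0.007, -0.0, -1.194, -0.259]}
[[-0.91  -0.416 -0.001]
 [-0.416  0.91   0.002]
 [ 0.     0.002 -1.   ]]
top [[445.4, 0.0, 322.2], [0.0, 445.4, 195.8], [0.0, 0.0, 1.0]] [ 368.   35. 1170.] [ 0.08 -0.01 -1.  ]
side [[403.4, 0.0, 309.8], [0.0, 403.4, 205.2], [0.0, 0.0, 1.0]] [ 66. 392. 750.] [ 0.47 -0.42 -0.78]
```

View pics/top0.png

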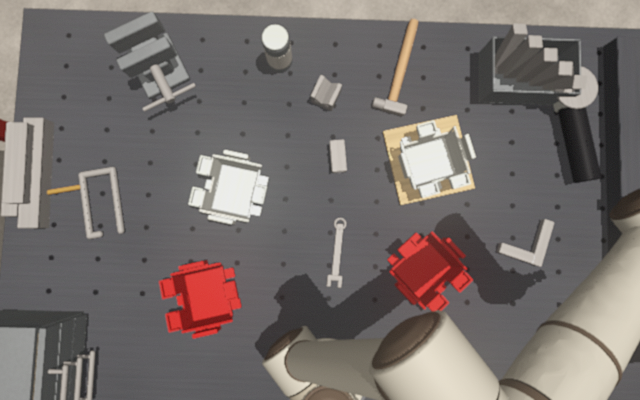

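View pics/side0.png

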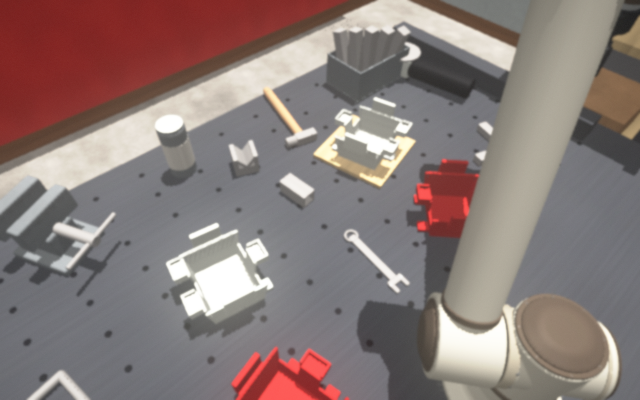

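The top view shows the empty tote at about (229,187), the lower tote on its board at (430,160), the tube at (338,156), the V-block at (325,92) and the red look-alikes at (203,298) and (430,270). The side view agrees. Next I measure poses.

Run:
```python
from h import *
W=np.load("top0.npy"); im=cv2.imread("pics/top0.png")
for n,(u,v) in dict(tl=(50,30),tr=(600,190),bl=(50,280),spare=(229,187),base=(430,158),tube=(338,156),vb=(325,92)).items(): print(n,W[v,u].round(1))
a=cv2.resize(im[130:240,180:280],None,fx=6,fy=6,interpolation=cv2.INTER_CUBIC)[:600]
b=cv2.resize(im[110:210,375:485],None,fx=6,fy=6,interpolation=cv2.INTER_CUBIC)
# height-coded view
Z=W[...,2]
h=np.clip(np.nan_to_num(Z)*2,0,255).astype(np.uint8); h=cv2.applyColorMap(h,cv2.COLORMAP_JET)
c=cv2.resize(h[130:230,180:280],None,fx=4,fy=4,interpolation=0); e=cv2.resize(h[110:210,380:480],None,fx=4,fy=4,interpolation=0)
cv2.imwrite("pics/h0.png",np.hstack([c,e]))
def rect(m,name):
    k,l,s,c=cv2.connectedComponentsWithStats(m.astype(np.uint8))
    for i in range(1,k):
        if s[i,4]>=8:
            p=W[l==i]; print(name,s[i].tolist(),c[i].round(1),"med",np.median(p,0).round(1),"rect",[np.round(x,1) for x in cv2.minAreaRect(p[:,:2].astype(np.float32))])
box=lambda u0,u1,v0,v1:np.pad(np.ones((v1-v0,u1-u0),bool),((v0,400-v1),(u0,640-u1)))
rect((Z>28)&(Z<42)&box(325,352,135,178),"tube")
rect((Z>90)&(Z<108)&box(180,280,130,240),"spare tabs")
rect((Z>102)&(Z<120)&box(375,485,110,210),"base tabs")
rect((Z>62)&(Z<78)&box(180,280,130,240),"spare rim")
rect((Z>74)&(Z<90)&box(375,485,110,210),"base rim")
rect((Z>10)&box(305,345,70,112),"vb")
```

```text
tl [892.6 771.2  -1.9]
tr [ 503.7 -715.5   -0. ]
bl [226.2 719.3  -3.8]
spare [481.  268.1   3.6]
base [ 571.9 -256.3   19.3]
tube [567.2 -14.6  32.7]
vb [735.1  23.9  32.8]
tube [330, 140, 17, 32, 434] [338.1 155.1] med [569.2 -14.7  35.7] rect [array([569.9, -14.7]), array([80.1, 36.3]), np.float64(6.4)]
spare tabs [224, 150, 25, 9, 112] [236.  153.8] med [553.1 236.3  98.7] rect [array([553.7, 236.1]), array([59.4, 10.5]), np.float64(79.4)]
spare tabs [208, 215, 26, 9, 108] [220.4 218.8] med [394.6 265.5  99.4] rect [array([394.9, 266.7]), array([60.1,  9.8]), np.float64(79.3)]
base tabs [464, 134, 12, 25, 131] [469.3 145.6] med [ 589.4 -328.3  110.9] rect [array([ 589. , -329.3]), array([59.5, 11.2]), np.float64(17.6)]
base tabs [401, 152, 11, 25, 118] [405.9 164. ] med [ 539.4 -174.9  111. ] rect [array([ 539.6, -175.3]), array([59.4, 10.9]), np.float64(18.1)]
spare rim [199, 154, 63, 22, 379] [219.9 162.7] med [537.7 301.4  69.1] rect [array([538.9, 259.3]), array([ 50.2, 156. ]), np.float64(11.5)]
spare rim [252, 185, 13, 17, 147] [258. 193.] med [461.9 182.5  70. ] rect [arra
[... 489 characters left out ...]
rim [449, 126, 22, 63, 410] [460.6 163.2] med [ 538.4 -317.8   81.6] rect [array([ 564.4, -317.7]), array([ 50.9, 156.8]), np.float64(85.4)]
base rim [400, 141, 6, 13, 31] [402.4 146.5] med [ 588.2 -171.2   81.6] rect [array([ 586.2, -172.3]), array([32.6,  5.2]), np.float64(17.9)]
base rim [398, 155, 8, 23, 34] [401.8 165.5] med [ 541.3 -170.3   82.9] rect [array([ 538.6, -170.9]), array([56.3,  2. ]), np.float64(17.9)]
base rim [410, 174, 29, 24, 223] [425.4 187.4] med [ 486.5 -231.9   82. ] rect [array([ 497.1, -226.6]), array([63. , 53.8]), np.float64(20.1)]
vb [311, 75, 31, 35, 652] [325.9  92.3] med [730.5  22.   44.6] rect [array([734.4,  20.9]), array([60.7, 61.7]), np.float64(66.9)]
```

View pics/h0.png

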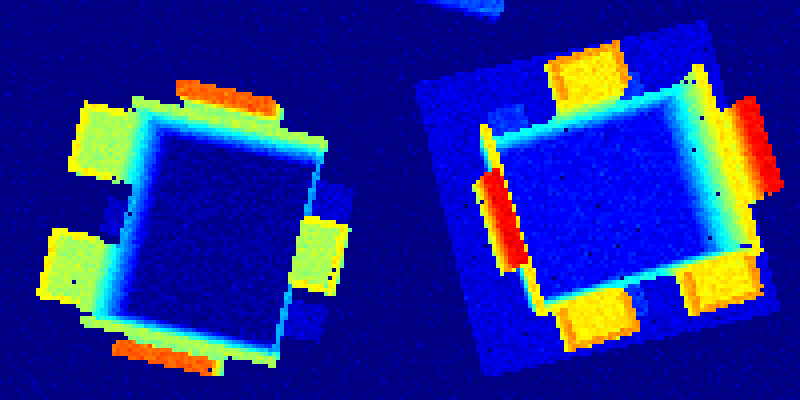

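The height map shows the lower tote's single cradle on the +x world side (590,75) and the spare's on the -y world side (318,255). So the spare has to turn about -61° to be half round to the base. All sizes match the given dimensions: tube 80x36, tabs 60x10, tab span 162. Next I write a small row planner.

```bash
cat > plan.py <<'E'
import sys,json
from h import *
# plan.py x y z yawY(deg, world, mod 180 nearest unless 'exact') opening [maxrows] [mm/row]
a=[float(v) for v in sys.argv[1:]]
s=st(); p=np.array(s["position"]); M=R.from_quat(s["ee_rot"]).as_matrix()
yaw=np.arctan2(M[1,1],M[0,1]); tgt=np.array(a[:3]); d=np.deg2rad(a[3])-yaw
d=(d+np.pi)%(2*np.pi)-np.pi
sp=a[6] if len(a)>6 else 40
n=max(1,int(np.ceil(max(np.linalg.norm(tgt-p)/sp,abs(d)/0.12))))
rows=[]
for i in range(n):
    y=yaw+d*i/n; ym=y
    X=np.array([-np.sin(y),np.cos(y),0]); Y=np.array([np.cos(y),np.sin(y),0])  # z down: x = y rotated +90
    dp=(tgt-p)/n
    rows.append([round(dp@X/10,2),round(dp@Y/10,2),round(-dp[2]/10,2),round(-d/n,3),a[4]])
print("yawY",np.rad2deg(yaw).round(2),"tilt z",M[:,2].round(4),"n",n); m=int(a[5]) if len(a)>5 else 10
print(json.dumps(rows[:m]))
E
python3 plan.py 569.9 -14.7 110 96.4 1 20
```

```text
{'clock': 0.1, 'position': [259.641, -567.938, 230.315], 'ee_rot': [-0.213, 0.977, 0.001, -0.0], 'contact_force': [-0.077, 0.424, 0.183], 'gripper_width': 85.566, 'joints': [-0.883, 0.385, 0.007, -0.0, -1.194, -0.259]}
yawY 114.56 tilt z [-9.0e-04  1.8e-03 -1.0e+00] n 17
[[-3.01, 2.2, 0.71, 0.019, 1.0], [-2.97, 2.26, 0.71, 0.019, 1.0], [-2.93, 2.31, 0.71, 0.019, 1.0], [-2.88, 2.37, 0.71, 0.019, 1.0], [-2.84, 2.42, 0.71, 0.019, 1.0], [-2.79, 2.47, 0.71, 0.019, 1.0], [-2.75, 2.52, 0.71, 0.019, 1.0], [-2.7, 2.57, 0.71, 0.019, 1.0], [-2.65, 2.62, 0.71, 0.019, 1.0], [-2.6, 2.67, 0.71, 0.019, 1.0], [-2.55, 2.72, 0.71, 0.019, 1.0], [-2.5, 2.77, 0.71, 0.019, 1.0], [-2.45, 2.81, 0.71, 0.019, 1.0], [-2.4, 2.86, 0.71, 0.019, 1.0], [-2.34, 2.9, 0.71, 0.019, 1.0], [-2.29, 2.95, 0.71, 0.019, 1.0], [-2.23, 2.99, 0.71, 0.019, 1.0]]
```

Request:
send_rows(
  steps=[
    [[-3.0, 2.2, 0.5, 0.02, 1], [-3.0, 2.3, 0.5, 0.02, 1], [-2.9, 2.3, 0.5, 0.02, 1], [-2.9, 2.4, 0.5, 0.02, 1], [-2.8, 2.4, 0.5, 0.02, 1], [-2.8, 2.5, 0.7, 0.02, 1], [-2.7, 2.5, 0.7, 0.02, 1], [-2.7, 2.6, 0.7, 0.02, 1], [-2.6, 2.6, 0.7, 0.02, 1], [-2.6, 2.7, 0.7, 0.02, 1]],
  ],
)

```text
clock: 0.93
position: [446.7, -236.3, 164.2]
ee_rot: [-0.102, 0.995, 0.002, -0.002]
contact_force: [1.2, -0.2, -0.1]
gripper_width: 85.6
```

```bash
python3 plan.py 569.9 -14.7 110 96.4 1 10
```

```text
{'clock': 0.933, 'position': [446.747, -236.289, 164.15], 'ee_rot': [-0.102, 0.995, 0.002, -0.002], 'contact_force': [1.173, -0.245, -0.108], 'gripper_width': 85.636, 'joints': [-0.167, 0.249, -0.374, -0.003, -0.954, -1.198]}
yawY 101.69 tilt z [-0.005   0.0037 -1.    ] n 7
[[-2.36, 2.74, 0.77, 0.013, 1.0], [-2.33, 2.77, 0.77, 0.013, 1.0], [-2.29, 2.8, 0.77, 0.013, 1.0], [-2.25, 2.83, 0.77, 0.013, 1.0], [-2.22, 2.86, 0.77, 0.013, 1.0], [-2.18, 2.89, 0.77, 0.013, 1.0], [-2.14, 2.92, 0.77, 0.013, 1.0]]
```

Request:
send_rows(
  steps=[
    [[-2.4, 2.7, 0.7, 0.013, 1], [-2.3, 2.8, 0.7, 0.013, 1], [-2.3, 2.8, 0.7, 0.013, 1], [-2.3, 2.8, 0.7, 0.013, 1], [-2.2, 2.9, 0.7, 0.013, 1], [-2.2, 2.9, 0.8, 0.013, 1], [-2.1, 2.9, 0.8, 0.013, 1], [0, 0, 0, 0, 1]],
  ],
)

```text
clock: 1.6
position: [574.7, 2.9, 107.5]
ee_rot: [-0.057, 0.998, 0.002, -0.004]
contact_force: [-0.0, -1.5, -0.3]
gripper_width: 85.5
```

```bash
python3 plan.py 569.9 -14.7 50 96.4 1 10
```

```text
{'clock': 1.6, 'position': [574.733, 2.883, 107.515], 'ee_rot': [-0.057, 0.998, 0.002, -0.004], 'contact_force': [-0.05, -1.479, -0.295], 'gripper_width': 85.452, 'joints': [0.284, 0.422, -0.272, -0.008, -0.884, -1.735]}
yawY 96.54 tilt z [-0.0086  0.0038 -1.    ] n 2
[[0.34, -0.85, 2.88, 0.001, 1.0], [0.34, -0.85, 2.88, 0.001, 1.0]]
```

Request:
send_rows(
  steps=[
    [[0.4, -1.2, 2.0, 0, 1], [0.2, -0.6, 2.0, 0, 1], [0, 0, 1.0, 0, 1], [0, 0, 0, 0, 1]],
  ],
)

```text
clock: 1.93
position: [571.3, -12.3, 54.3]
ee_rot: [-0.06, 0.998, 0.002, -0.005]
contact_force: [0.3, -0.6, -0.6]
gripper_width: 85.6
```

```bash
python3 - <<'E'
from h import *
s=st(); p=s["position"]
M=R.from_quat(s["ee_rot"]).as_matrix(); print(M.round(4).tolist())
im,d,W,K,Rm,t=grab("side")
q=K@(Rm@np.array([570,-15,30])+t); u,v=(q[:2]/q[2]).astype(int); print(u,v)
cv2.imwrite("pics/g1.png",cv2.resize(im[v-60:v+60,u-70:u+70],None,fx=4,fy=4,interpolation=cv2.INTER_CUBIC))
E
python3 plan.py 569.9 -14.7 9 96.4 1 10 20
```

```text
{'clock': 1.933, 'position': [571.286, -12.252, 54.309], 'ee_rot': [-0.06, 0.998, 0.002, -0.005], 'contact_force': [0.314, -0.562, -0.558], 'gripper_width': 85.577, 'joints': [0.259, 0.486, -0.33, -0.009, -0.763, -1.703]}
[[-0.9927, -0.1203, -0.0097], [-0.1204, 0.9927, 0.0036], [0.0092, 0.0047, -0.9999]]
296 185
{'clock': 1.983, 'position': [571.727, -12.247, 55.197], 'ee_rot': [-0.06, 0.998, 0.002, -0.004], 'contact_force': [-0.383, -0.11, -0.323], 'gripper_width': 85.045, 'joints': [0.259, 0.485, -0.329, -0.008, -0.764, -1.703]}
yawY 96.92 tilt z [-0.0086  0.0036 -1.    ] n 3
[[0.07, -0.07, 1.54, 0.003, 1.0], [0.07, -0.07, 1.54, 0.003, 1.0], [0.07, -0.07, 1.54, 0.003, 1.0]]
```

View pics/g1.png

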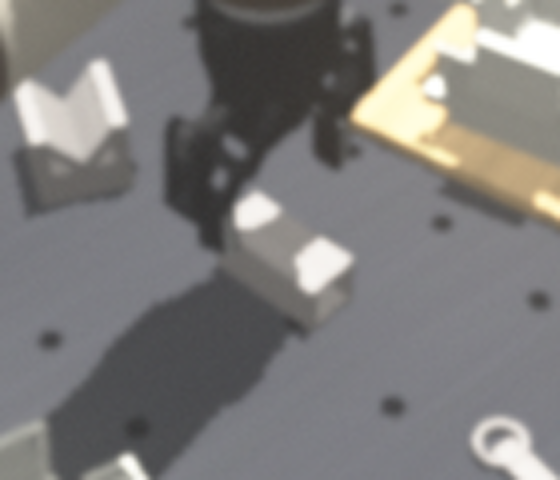

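The fingers straddle the tube, at crop positions (200,190) and (335,130) around the tube at (290,260). The jaw direction runs across its width. I descend and close.

Request:
send_rows(
  steps=[
    [[0.1, -0.1, 1.6, 0, 1], [0.1, -0.1, 1.6, 0, 1], [0, 0, 1.2, 0, 1], [0, 0, 0.2, 0, 1], [0, 0, 0, 0, 1]],
  ],
)

```text
clock: 2.4
position: [573.8, -14.3, 13.4]
ee_rot: [-0.061, 0.998, 0.002, 0.001]
contact_force: [0.3, 0.0, 0.5]
gripper_width: 85.6
```

```bash
python3 plan.py 569.9 -14.7 9 96.4 0 10 20
```

```text
{'clock': 2.4, 'position': [573.845, -14.324, 13.357], 'ee_rot': [-0.061, 0.998, 0.002, 0.001], 'contact_force': [0.318, 0.011, 0.507], 'gripper_width': 85.648, 'joints': [0.255, 0.543, -0.364, -0.007, -0.661, -1.699]}
yawY 96.94 tilt z [ 0.0014  0.0046 -1.    ] n 1
[[0.4, 0.01, 0.44, 0.009, 0.0]]
```

Request:
send_rows(
  steps=[
    [[0.4, 0, 0.5, 0.01, 1], [0, 0, 0, 0, 0], [0, 0, 0, 0, 0], [0, 0, 0, 0, 0], [0, 0, 0, 0, 0], [0, 0, 0, 0, 0], [0, 0, 0, 0, 0], [0, 0, 0, 0, 0], [0, 0, 0, 0, 0]],
  ],
)

```text
clock: 3.15
position: [572.1, -14.2, 12.8]
ee_rot: [-0.055, 0.998, 0.003, 0.005]
contact_force: [-1.3, -1.0, -1.5]
gripper_width: 35.2
```

```bash
python3 plan.py 571 -14.7 170 100 0 10 25
```

```text
{'clock': 3.15, 'position': [572.104, -14.194, 12.847], 'ee_rot': [-0.055, 0.998, 0.003, 0.005], 'contact_force': [-1.314, -1.028, -1.471], 'gripper_width': 35.242, 'joints': [0.256, 0.539, -0.375, -0.006, -0.646, -1.712]}
yawY 96.32 tilt z [ 0.0093  0.0063 -0.9999] n 7
[[0.02, -0.01, -2.25, -0.009, 0.0], [0.02, -0.01, -2.25, -0.009, 0.0], [0.02, -0.01, -2.25, -0.009, 0.0], [0.02, -0.0, -2.25, -0.009, 0.0], [0.02, -0.0, -2.25, -0.009, 0.0], [0.02, -0.0, -2.25, -0.009, 0.0], [0.02, -0.0, -2.25, -0.009, 0.0]]
```

Request:
send_rows(
  steps=[
    [[0, 0, -1.5, 0, 0], [0, 0, -2.2, 0, 0], [0, 0, -2.3, 0, 0], [0, 0, -2.3, 0, 0], [0, 0, -2.3, -0.05, 0], [0, 0, -2.3, -0.1, 0], [0, 0, -2.3, -0.1, 0]],
  ],
)

```text
clock: 3.73
position: [564.2, -16.3, 160.9]
ee_rot: [-0.182, 0.983, 0.003, -0.007]
contact_force: [0.7, 0.7, -1.5]
gripper_width: 34.9
```

```bash
python3 plan.py 564.3 -252.3 175 197.8 0 30 30
python3 - <<'E'
from h import *
im,d,W,K,Rm,t=grab("side"); cv2.imwrite("pics/l1.png",im[90:290,180:480])
E
```

```text
{'clock': 3.733, 'position': [564.193, -16.348, 160.949], 'ee_rot': [-0.182, 0.983, 0.003, -0.007], 'contact_force': [0.661, 0.67, -1.488], 'gripper_width': 34.85, 'joints': [0.254, 0.351, -0.23, -0.008, -1.003, -1.455]}
yawY 110.97 tilt z [-0.0148  0.003  -0.9999] n 13
[[0.65, -1.7, -0.11, -0.117, 0.0], [0.84, -1.61, -0.11, -0.117, 0.0], [1.02, -1.5, -0.11, -0.117, 0.0], [1.19, -1.37, -0.11, -0.117, 0.0], [1.34, -1.22, -0.11, -0.117, 0.0], [1.47, -1.06, -0.11, -0.117, 0.0], [1.59, -0.88, -0.11, -0.117, 0.0], [1.68, -0.69, -0.11, -0.117, 0.0], [1.75, -0.49, -0.11, -0.117, 0.0], [1.79, -0.28, -0.11, -0.117, 0.0], [1.81, -0.07, -0.11, -0.117, 0.0], [1.81, 0.14, -0.11, -0.117, 0.0], [1.78, 0.35, -0.11, -0.117, 0.0]]
```

View pics/l1.png

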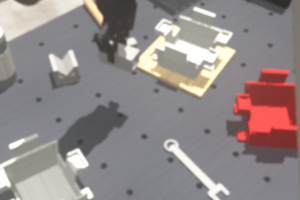

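The tube is lifted and hangs in the fingers at crop position (130,45).

Request:
send_rows(
  steps=[
    [[0.6, -1.7, -0.2, -0.117, 0], [0.8, -1.6, -0.2, -0.117, 0], [1.0, -1.5, -0.2, -0.117, 0], [1.2, -1.4, -0.2, -0.117, 0], [1.3, -1.2, -0.1, -0.117, 0], [1.5, -1.1, -0.1, -0.117, 0], [1.6, -0.9, -0.1, -0.117, 0], [1.7, -0.7, -0.1, -0.117, 0], [1.7, -0.5, -0.1, -0.117, 0], [1.8, -0.3, -0.1, -0.117, 0]],
  ],
)

```text
clock: 4.62
position: [572.5, -200.7, 177.1]
ee_rot: [0.714, -0.7, -0.005, -0.001]
contact_force: [0.9, -0.0, -0.9]
gripper_width: 35.0
```

```bash
python3 plan.py 564.3 -252.3 165 197.8 0 30 25
```

```text
{'clock': 4.617, 'position': [572.503, -200.676, 177.058], 'ee_rot': [0.714, -0.7, -0.005, -0.001], 'contact_force': [0.854, -0.032, -0.893], 'gripper_width': 35.0, 'joints': [-0.075, 0.4, -0.108, -0.009, -1.07, 0.098]}
yawY -178.88 tilt z [-0.006   0.0083 -0.9999] n 3
[[1.72, 0.31, 0.4, -0.097, 0.0], [1.68, 0.47, 0.4, -0.097, 0.0], [1.62, 0.63, 0.4, -0.097, 0.0]]
```

Request:
send_rows(
  steps=[
    [[1.7, 0.3, 0.4, -0.1, 0], [1.7, 0.5, 0.4, -0.1, 0], [1.2, 0.5, 0.4, -0.08, 0], [0, 0, 0, 0, 0], [0, 0, 0, 0, 0]],
  ],
)

```text
clock: 5.03
position: [562.3, -253.2, 159.5]
ee_rot: [0.807, -0.591, -0.008, -0.001]
contact_force: [-0.5, 0.1, -1.5]
gripper_width: 35.0
```

```bash
python3 plan.py 564.3 -252.3 80 197.8 0 30 20
```

```text
{'clock': 5.033, 'position': [562.327, -253.196, 159.486], 'ee_rot': [0.807, -0.591, -0.008, -0.001], 'contact_force': [-0.524, 0.09, -1.513], 'gripper_width': 34.997, 'joints': [-0.165, 0.434, -0.099, -0.01, -1.05, 0.476]}
yawY -162.46 tilt z [-0.0114  0.0103 -0.9999] n 4
[[-0.01, -0.05, 1.99, -0.001, 0.0], [-0.01, -0.05, 1.99, -0.001, 0.0], [-0.01, -0.05, 1.99, -0.001, 0.0], [-0.01, -0.05, 1.99, -0.001, 0.0]]
```

Request:
send_rows(
  steps=[
    [[0, 0, 2.0, 0, 0], [0, 0, 2.0, 0, 0], [0, 0, 2.0, 0, 0], [0, 0, 2.0, 0, 0], [0, 0, 1.5, 0, 0], [0, 0, 1.0, 0, 0], [0, 0, 0, 0, 0]],
  ],
)

```text
clock: 5.62
position: [563.0, -248.4, 50.9]
ee_rot: [0.804, -0.595, -0.006, -0.002]
contact_force: [-0.6, -0.1, -2.9]
gripper_width: 34.7
```

```bash
python3 plan.py 564.3 -252.3 31 197.8 0 30 7
```

```text
{'clock': 5.617, 'position': [563.022, -248.357, 50.918], 'ee_rot': [0.804, -0.595, -0.006, -0.002], 'contact_force': [-0.63, -0.126, -2.93], 'gripper_width': 34.701, 'joints': [-0.157, 0.55, -0.216, -0.012, -0.814, 0.462]}
yawY -163.01 tilt z [-0.0079  0.0102 -0.9999] n 3
[[0.14, -0.0, 0.66, -0.005, 0.0], [0.14, -0.0, 0.66, -0.005, 0.0], [0.14, -0.0, 0.66, -0.005, 0.0]]
```

Request:
send_rows(
  steps=[
    [[0.2, 0, 0.6, 0, 0], [0.1, 0, 0.5, 0, 0], [0.1, 0, 0.4, 0, 0], [0, 0, 0.3, 0, 0], [0, 0, 0.2, 0, 0], [0, 0, 0, 0, 0]],
  ],
)

```text
clock: 6.12
position: [567.1, -252.0, 32.2]
ee_rot: [0.804, -0.595, -0.003, -0.003]
contact_force: [0.4, -0.5, -1.4]
gripper_width: 34.7
```

Request:
send_rows(
  steps=[
    [[0, 0, 0.2, 0, 0], [0, 0, 0.2, 0, 0], [0, 0, 0, 0, 0]],
  ],
)

```text
clock: 6.37
position: [567.9, -252.3, 29.1]
ee_rot: [0.804, -0.595, -0.002, -0.003]
contact_force: [0.2, -0.2, -1.9]
gripper_width: 35.0
```

Request:
send_rows(
  steps=[
    [[0, 0, 0.2, 0, 0], [0, 0, 0.1, 0, 0]],
  ],
)

```text
clock: 6.53
position: [568.2, -252.4, 28.8]
ee_rot: [0.804, -0.595, -0.002, -0.003]
contact_force: [-0.7, 1.2, 0.8]
gripper_width: 34.7
```

Request:
send_rows(
  steps=[
    [[0, 0, 0, 0, 0.55], [0, 0, 0, 0, 0.55], [0, 0, 0, 0, 0.55], [0, 0, 0, 0, 0.55], [0, 0, -1.0, 0, 0.55], [0, 0, -2.0, 0, 0.55], [0, 0, -3.0, 0, 0.55], [0, 0, -4.0, 0, 0.55], [0, 0, -3.0, 0, 0.55], [0, 0, -2.0, 0, 0.6]],
  ],
)

```text
clock: 7.37
position: [566.6, -253.5, 182.6]
ee_rot: [0.804, -0.595, -0.005, -0.001]
contact_force: [0.6, -0.5, 0.7]
gripper_width: 51.2
```

```bash
python3 plan.py 394.9 266.7 170 169.1 0.6 30 38
```

```text
{'clock': 7.367, 'position': [566.574, -253.491, 182.574], 'ee_rot': [0.804, -0.595, -0.005, -0.001], 'contact_force': [0.643, -0.48, 0.723], 'gripper_width': 51.238, 'joints': [-0.163, 0.419, -0.063, -0.007, -1.098, 0.464]}
yawY -162.96 tilt z [-0.0078  0.0076 -0.9999] n 15
[[-3.65, 0.08, 0.08, 0.033, 0.6], [-3.65, 0.2, 0.08, 0.033, 0.6], [-3.64, 0.31, 0.08, 0.033, 0.6], [-3.63, 0.43, 0.08, 0.033, 0.6], [-3.61, 0.55, 0.08, 0.033, 0.6], [-3.59, 0.67, 0.08, 0.033, 0.6], [-3.57, 0.78, 0.08, 0.033, 0.6], [-3.54, 0.9, 0.08, 0.033, 0.6], [-3.51, 1.01, 0.08, 0.033, 0.6], [-3.47, 1.13, 0.08, 0.033, 0.6], [-3.43, 1.24, 0.08, 0.033, 0.6], [-3.39, 1.35, 0.08, 0.033, 0.6], [-3.35, 1.46, 0.08, 0.033, 0.6], [-3.3, 1.57, 0.08, 0.033, 0.6], [-3.25, 1.68, 0.08, 0.033, 0.6]]
```

Request:
send_rows(
  steps=[
    [[-3.0, 0.1, 0.1, 0.033, 0.6], [-3.6, 0.2, 0.1, 0.033, 0.6], [-3.6, 0.3, 0.1, 0.033, 0.6], [-3.6, 0.4, 0.1, 0.033, 0.6], [-3.6, 0.6, 0.1, 0.033, 0.6], [-3.6, 0.7, 0.1, 0.033, 0.6], [-3.6, 0.8, 0.1, 0.033, 0.6], [-3.5, 0.9, 0.1, 0.033, 0.6], [-3.5, 1.0, 0.1, 0.033, 0.6], [-3.5, 1.1, 0.1, 0.033, 0.6]],
  ],
)

```text
clock: 8.2
position: [465.2, 94.2, 191.6]
ee_rot: [-0.686, 0.727, -0.01, 0.015]
contact_force: [0.8, 1.2, 0.0]
gripper_width: 51.3
```

```bash
python3 plan.py 394.9 266.7 160 169.1 0.6 30 36
python3 - <<'E'
from h import *
im,d,W,K,Rm,t=grab("top"); Z=W[...,2]
cv2.imwrite("pics/b1.png",cv2.resize(im[105:215,370:490],None,fx=4,fy=4,interpolation=cv2.INTER_CUBIC))
def rect(m,name):
    k,l,s,c=cv2.connectedComponentsWithStats(m.astype(np.uint8))
    for i in range(1,k):
        if s[i,4]>=40:
            p=W[l==i]; print(name,s[i].tolist(),"med",np.median(p,0).round(1),"rect",[np.round(x,1) for x in cv2.minAreaRect(p[:,:2].astype(np.float32))])
box=lambda u0,u1,v0,v1:np.pad(np.ones((v1-v0,u1-u0),bool),((v0,400-v1),(u0,640-u1)))
rect((Z>102)&(Z<120)&box(375,485,110,210),"base tabs")
rect((Z>46)&(Z<58)&box(410,455,130,190),"tube")
E
```

```text
{'clock': 8.2, 'position': [465.248, 94.157, 191.633], 'ee_rot': [-0.686, 0.727, -0.01, 0.015], 'contact_force': [0.789, 1.224, 0.012], 'gripper_width': 51.262, 'joints': [0.553, 0.146, -0.439, 0.018, -0.953, -0.62]}
yawY 176.69 tilt z [ 0.0362  0.0055 -0.9993] n 6
[[-2.8, 1.34, 0.53, 0.022, 0.6], [-2.77, 1.4, 0.53, 0.022, 0.6], [-2.74, 1.46, 0.53, 0.022, 0.6], [-2.71, 1.52, 0.53, 0.022, 0.6], [-2.67, 1.58, 0.53, 0.022, 0.6], [-2.64, 1.64, 0.53, 0.022, 0.6]]
base tabs [464, 133, 12, 25, 128] med [ 590.7 -328.1  110.9] rect [array([ 590.5, -329.2]), array([59.9, 11.8]), np.float64(17.9)]
base tabs [401, 152, 11, 25, 119] med [ 539.8 -175.   111.6] rect [array([ 540.1, -175.4]), array([59.2, 10.5]), np.float64(18.2)]
tube [410, 130, 45, 21, 102] med [ 618.8 -279.    50.5] rect [array([ 620.8, -256.5]), array([114.9,  48.6]), np.float64(82.9)]
tube [416, 146, 34, 21, 447] med [ 571.3 -255.5   52. ] rect [array([ 571.7, -255.8]), array([36.1, 81.4]), np.float64(16.9)]
```

View pics/b1.png

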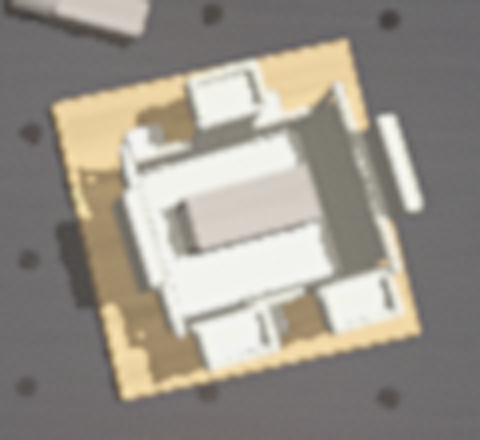

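The tube lies flat in the lower tote, at crop position (250,210), along its x and below the rim. The tote stays on its board. I go on to the spare's tab.

Request:
send_rows(
  steps=[
    [[-2.5, 1.3, 0.5, 0.022, 0.6], [-2.5, 1.3, 0.5, 0.022, 0.6], [-2.4, 1.4, 0.5, 0.022, 0.6], [-2.2, 1.4, 0.5, 0.022, 0.6], [-2.0, 1.4, 0.5, 0.022, 0.6], [-1.5, 1.2, 0.5, 0.022, 0.6], [0, 0, 0, 0, 0.6], [0, 0, 0, 0, 0.6]],
  ],
)

```text
clock: 8.92
position: [399.1, 252.2, 168.7]
ee_rot: [-0.64, 0.768, -0.009, 0.028]
contact_force: [0.3, -0.2, 0.6]
gripper_width: 51.6
```

```bash
python3 plan.py 394.9 266.7 110 169.1 0.6 30 20
```

```text
{'clock': 8.917, 'position': [399.054, 252.183, 168.749], 'ee_rot': [-0.64, 0.768, -0.009, 0.028], 'contact_force': [0.336, -0.239, 0.582], 'gripper_width': 51.576, 'joints': [0.929, 0.157, -0.501, 0.04, -0.864, -1.135]}
yawY 169.6 tilt z [ 0.0544  0.0219 -0.9983] n 4
[[-0.34, 0.17, 1.47, 0.002, 0.6], [-0.34, 0.17, 1.47, 0.002, 0.6], [-0.34, 0.17, 1.47, 0.002, 0.6], [-0.34, 0.17, 1.47, 0.002, 0.6]]
```

Tilt has built up to 3.4° over fast moves, because each row starts from the measured, lagging pose. Earlier the upward moves tilted it the other way, so I use a fast rise followed by a slow return to take it out.

Request:
send_rows(
  steps=[
    [[0, 0, -4.0, 0, 0.6], [0, 0, -4.0, 0, 0.6], [0, 0, -4.0, 0, 0.6], [0, 0, -4.0, 0, 0.6], [0, 0, 0, 0, 0.6], [0, 0, 0, 0, 0.6]],
  ],
)

```text
clock: 9.42
position: [391.8, 243.7, 338.7]
ee_rot: [-0.639, 0.768, -0.01, 0.029]
contact_force: [0.4, 0.1, -0.8]
gripper_width: 51.0
```

```bash
python3 plan.py 394.9 266.7 170 169.1 0.6 30 10|head -2
```

```text
{'clock': 9.417, 'position': [391.784, 243.742, 338.749], 'ee_rot': [-0.639, 0.768, -0.01, 0.029], 'contact_force': [0.358, 0.126, -0.844], 'gripper_width': 51.039, 'joints': [0.932, 0.003, -0.223, 0.033, -1.293, -1.123]}
yawY 169.47 tilt z [ 0.0561  0.0219 -0.9982] n 18
```

```bash
python3 plan.py 520 330 335 169.1 0.6 30 40
```

```text
{'clock': 9.417, 'position': [391.784, 243.742, 338.749], 'ee_rot': [-0.639, 0.768, -0.01, 0.029], 'contact_force': [0.358, 0.126, -0.844], 'gripper_width': 51.039, 'joints': [0.932, 0.003, -0.223, 0.033, -1.293, -1.123]}
yawY 169.47 tilt z [ 0.0561  0.0219 -0.9982] n 4
[[-2.71, -2.76, 0.09, 0.002, 0.6], [-2.71, -2.75, 0.09, 0.002, 0.6], [-2.71, -2.75, 0.09, 0.002, 0.6], [-2.72, -2.74, 0.09, 0.002, 0.6]]
```

Request:
send_rows(
  steps=[
    [[-2.7, -2.8, 0, 0, 0.6], [-2.7, -2.8, 0, 0, 0.6], [-2.7, -2.8, 0, 0, 0.6], [-2.7, -2.8, 0, 0, 0.6], [0, 0, 0, 0, 0.6], [0, 0, 0, 0, 0.6]],
  ],
)

```text
clock: 9.92
position: [528.1, 325.7, 347.5]
ee_rot: [-0.638, 0.77, -0.009, 0.029]
contact_force: [-1.2, -0.6, 1.3]
gripper_width: 50.8
```

```bash
python3 plan.py 395 267 335 169.1 0.6 30 10
```

```text
{'clock': 9.917, 'position': [528.148, 325.701, 347.526], 'ee_rot': [-0.638, 0.77, -0.009, 0.029], 'contact_force': [-1.202, -0.566, 1.328], 'gripper_width': 50.804, 'joints': [0.826, 0.293, 0.147, 0.026, -1.37, -1.017]}
yawY 169.25 tilt z [ 0.0568  0.0233 -0.9981] n 15
[[0.55, 0.8, 0.08, 0.0, 0.6], [0.55, 0.8, 0.08, 0.0, 0.6], [0.55, 0.8, 0.08, 0.0, 0.6], [0.55, 0.8, 0.08, 0.0, 0.6], [0.55, 0.8, 0.08, 0.0, 0.6], [0.55, 0.8, 0.08, 0.0, 0.6], [0.55, 0.8, 0.08, 0.0, 0.6], [0.55, 0.8, 0.08, 0.0, 0.6], [0.55, 0.8, 0.08, 0.0, 0.6], [0.55, 0.8, 0.08, 0.0, 0.6], [0.55, 0.8, 0.08, 0.0, 0.6], [0.55, 0.8, 0.08, 0.0, 0.6], [0.55, 0.8, 0.08, 0.0, 0.6], [0.55, 0.8, 0.08, 0.0, 0.6], [0.55, 0.8, 0.08, 0.0, 0.6]]
```

Request:
send_rows(
  steps=[
    [[0, 0, 0, 0.12, 0.6], [0, 0, 0, 0.12, 0.6], [0, 0, 0, 0.12, 0.6], [0, 0, 0, 0.12, 0.6], [0, 0, 0, 0.12, 0.6]],
  ],
)

```text
clock: 10.33
position: [527.1, 320.4, 342.5]
ee_rot: [-0.371, 0.928, -0.001, 0.026]
contact_force: [-0.1, 0.9, 0.0]
gripper_width: 51.4
```

```bash
python3 plan.py 395 267 335 169.1 0.6 1 10
```

```text
{'clock': 10.333, 'position': [527.112, 320.406, 342.458], 'ee_rot': [-0.371, 0.928, -0.001, 0.026], 'contact_force': [-0.145, 0.864, 0.005], 'gripper_width': 51.392, 'joints': [0.821, 0.292, 0.135, 0.026, -1.368, -1.636]}
yawY 133.5 tilt z [ 0.05    0.0168 -0.9986] n 15
[[0.88, 0.35, 0.05, -0.041, 0.6]]
```

Request:
send_rows(
  steps=[
    [[0, 0, 0, -0.12, 0.6], [0, 0, 0, -0.12, 0.6], [0, 0, 0, -0.12, 0.6], [0, 0, 0, -0.12, 0.6], [0, 0, 0, -0.12, 0.6]],
  ],
)

```text
clock: 10.75
position: [523.6, 314.0, 341.7]
ee_rot: [-0.634, 0.773, -0.009, 0.023]
contact_force: [0.1, -0.1, 0.3]
gripper_width: 51.1
```

```bash
python3 plan.py 395 267 335 169.1 0.6 1 10
```

```text
{'clock': 10.75, 'position': [523.585, 314.005, 341.729], 'ee_rot': [-0.634, 0.773, -0.009, 0.023], 'contact_force': [0.145, -0.103, 0.301], 'gripper_width': 51.104, 'joints': [0.817, 0.282, 0.12, 0.025, -1.365, -1.019]}
yawY 168.69 tilt z [ 0.0476  0.0149 -0.9988] n 14
[[0.51, 0.83, 0.05, -0.001, 0.6]]
```

```bash
python3 plan.py 610 -40 300 185 0.6 10 38
```

```text
{'clock': 10.75, 'position': [523.585, 314.005, 341.729], 'ee_rot': [-0.634, 0.773, -0.009, 0.023], 'contact_force': [0.145, -0.103, 0.301], 'gripper_width': 51.104, 'joints': [0.817, 0.282, 0.12, 0.025, -1.365, -1.019]}
yawY 168.69 tilt z [ 0.0476  0.0149 -0.9988] n 10
[[3.3, -1.54, 0.42, -0.028, 0.6], [3.34, -1.45, 0.42, -0.028, 0.6], [3.38, -1.35, 0.42, -0.028, 0.6], [3.42, -1.25, 0.42, -0.028, 0.6], [3.46, -1.16, 0.42, -0.028, 0.6], [3.49, -1.06, 0.42, -0.028, 0.6], [3.52, -0.96, 0.42, -0.028, 0.6], [3.54, -0.86, 0.42, -0.028, 0.6], [3.56, -0.76, 0.42, -0.028, 0.6], [3.58, -0.65, 0.42, -0.028, 0.6]]
```

Request:
send_rows(
  steps=[
    [[3.3, -1.5, 0.4, -0.03, 0.6], [3.3, -1.5, 0.4, -0.03, 0.6], [3.4, -1.3, 0.4, -0.03, 0.6], [3.4, -1.2, 0.4, -0.03, 0.6], [3.5, -1.2, 0.4, -0.03, 0.6], [3.5, -1.1, 0.4, -0.03, 0.6], [3.5, -1.0, 0.4, -0.03, 0.6], [3.0, -0.7, 0.4, -0.03, 0.6], [0, 0, 0, 0, 0.6], [0, 0, 0, 0, 0.6]],
  ],
)

```text
clock: 11.58
position: [589.5, 18.3, 306.3]
ee_rot: [0.729, -0.684, 0.011, -0.021]
contact_force: [-0.2, 0.2, 0.4]
gripper_width: 51.3
```

```bash
python3 plan.py 395 267 250 169.1 0.6 10 16
```

```text
{'clock': 11.583, 'position': [589.479, 18.327, 306.35], 'ee_rot': [0.729, -0.684, 0.011, -0.021], 'contact_force': [-0.179, 0.186, 0.438], 'gripper_width': 51.285, 'joints': [0.305, 0.259, 0.012, -0.001, -1.277, -0.242]}
yawY -176.39 tilt z [ 0.0453  0.0149 -0.9989] n 21
[[-1.24, 0.85, 0.27, 0.012, 0.6], [-1.23, 0.86, 0.27, 0.012, 0.6], [-1.22, 0.88, 0.27, 0.012, 0.6], [-1.21, 0.89, 0.27, 0.012, 0.6], [-1.2, 0.91, 0.27, 0.012, 0.6], [-1.19, 0.92, 0.27, 0.012, 0.6], [-1.18, 0.94, 0.27, 0.012, 0.6], [-1.16, 0.95, 0.27, 0.012, 0.6], [-1.15, 0.97, 0.27, 0.012, 0.6], [-1.14, 0.98, 0.27, 0.012, 0.6]]
```

Request:
send_rows(
  steps=[
    [[-1.2, 0.8, 0.3, 0.012, 0.6], [-1.2, 0.9, 0.3, 0.012, 0.6], [-1.2, 0.9, 0.3, 0.012, 0.6], [-1.2, 0.9, 0.3, 0.012, 0.6], [-1.2, 0.9, 0.3, 0.012, 0.6], [-1.2, 0.9, 0.3, 0.012, 0.6], [-1.2, 0.9, 0.3, 0.012, 0.6], [-1.2, 0.9, 0.3, 0.012, 0.6], [-1.2, 1.0, 0.3, 0.012, 0.6], [-1.2, 1.0, 0.3, 0.012, 0.6]],
  ],
)

```text
clock: 12.42
position: [487.8, 142.5, 274.2]
ee_rot: [-0.684, 0.729, -0.01, 0.023]
contact_force: [0.9, 0.2, -0.5]
gripper_width: 51.3
```

```bash
python3 plan.py 395 267 250 169.1 0.6 10 16
```

```text
{'clock': 12.417, 'position': [487.819, 142.492, 274.168], 'ee_rot': [-0.684, 0.729, -0.01, 0.023], 'contact_force': [0.864, 0.229, -0.533], 'gripper_width': 51.334, 'joints': [0.613, 0.128, -0.24, 0.015, -1.154, -0.681]}
yawY 176.39 tilt z [ 0.0484  0.017  -0.9987] n 10
[[-1.18, 1.0, 0.24, 0.013, 0.6], [-1.17, 1.02, 0.24, 0.013, 0.6], [-1.16, 1.03, 0.24, 0.013, 0.6], [-1.14, 1.05, 0.24, 0.013, 0.6], [-1.13, 1.06, 0.24, 0.013, 0.6], [-1.12, 1.08, 0.24, 0.013, 0.6], [-1.1, 1.09, 0.24, 0.013, 0.6], [-1.09, 1.11, 0.24, 0.013, 0.6], [-1.08, 1.12, 0.24, 0.013, 0.6], [-1.06, 1.13, 0.24, 0.013, 0.6]]
```

```bash
python3 plan.py 590 -180 200 196 0.6 10 41
```

```text
{'clock': 12.417, 'position': [487.819, 142.492, 274.168], 'ee_rot': [-0.684, 0.729, -0.01, 0.023], 'contact_force': [0.864, 0.229, -0.533], 'gripper_width': 51.334, 'joints': [0.613, 0.128, -0.24, 0.015, -1.154, -0.681]}
yawY 176.39 tilt z [ 0.0484  0.017  -0.9987] n 9
[[3.5, -1.36, 0.82, -0.038, 0.6], [3.55, -1.22, 0.82, -0.038, 0.6], [3.6, -1.09, 0.82, -0.038, 0.6], [3.64, -0.95, 0.82, -0.038, 0.6], [3.67, -0.81, 0.82, -0.038, 0.6], [3.7, -0.67, 0.82, -0.038, 0.6], [3.72, -0.53, 0.82, -0.038, 0.6], [3.74, -0.39, 0.82, -0.038, 0.6], [3.75, -0.25, 0.82, -0.038, 0.6]]
```

Request:
send_rows(
  steps=[
    [[3.5, -1.4, 0.8, -0.04, 0.6], [3.6, -1.2, 0.8, -0.04, 0.6], [3.6, -1.1, 0.8, -0.04, 0.6], [3.6, -1.0, 0.8, -0.04, 0.6], [3.7, -0.8, 0.8, -0.04, 0.6], [3.7, -0.7, 0.8, -0.04, 0.6], [3.7, -0.5, 0.4, -0.04, 0.6], [3.7, -0.4, 0.0, -0.04, 0.6]],
  ],
)

```text
clock: 13.08
position: [585.8, -130.5, 223.1]
ee_rot: [0.808, -0.588, 0.015, -0.027]
contact_force: [-0.2, 0.6, -0.5]
gripper_width: 51.0
```

```bash
python3 plan.py 395 267 200 169.1 0.6 10 16
```

```text
{'clock': 13.083, 'position': [585.762, -130.474, 223.052], 'ee_rot': [0.808, -0.588, 0.015, -0.027], 'contact_force': [-0.181, 0.571, -0.496], 'gripper_width': 50.983, 'joints': [0.038, 0.325, -0.095, -0.026, -1.095, 0.285]}
yawY -162.14 tilt z [ 0.0552  0.0255 -0.9981] n 28
[[-1.56, 0.21, 0.08, 0.018, 0.6], [-1.56, 0.24, 0.08, 0.018, 0.6], [-1.55, 0.27, 0.08, 0.018, 0.6], [-1.55, 0.3, 0.08, 0.018, 0.6], [-1.54, 0.32, 0.08, 0.018, 0.6], [-1.53, 0.35, 0.08, 0.018, 0.6], [-1.53, 0.38, 0.08, 0.018, 0.6], [-1.52, 0.41, 0.08, 0.018, 0.6], [-1.51, 0.43, 0.08, 0.018, 0.6], [-1.51, 0.46, 0.08, 0.018, 0.6]]
```

Request:
send_rows(
  steps=[
    [[0, 0, 0, 0, 0.6], [0, 0, 0, 0, 0.6], [0, 0, 0, 0, 0.6]],
  ],
)

```text
clock: 13.33
position: [585.7, -135.4, 221.7]
ee_rot: [0.806, -0.591, 0.015, -0.026]
contact_force: [0.7, 0.3, 0.1]
gripper_width: 51.2
```

```bash
python3 plan.py 395 267 200 169.1 0.6 1 16
```

```text
{'clock': 13.333, 'position': [585.738, -135.358, 221.732], 'ee_rot': [0.806, -0.591, 0.015, -0.026], 'contact_force': [0.706, 0.308, 0.125], 'gripper_width': 51.161, 'joints': [0.03, 0.328, -0.094, -0.025, -1.094, 0.287]}
yawY -162.45 tilt z [ 0.054   0.0241 -0.9983] n 28
[[-1.58, 0.22, 0.08, 0.018, 0.6]]
```

Request:
send_rows(
  steps=[
    [[0, 0, 0, 0, 0.6], [0, 0, 0, 0, 0.6], [0, 0, 0, 0, 0.6], [0, 0, 0, 0, 0.6], [0, 0, 0, 0, 0.6], [0, 0, 0, 0, 0.6], [0, 0, 0, 0, 0.6], [0, 0, 0, 0, 0.6], [0, 0, 0, 0, 0.6], [0, 0, 0, 0, 0.6]],
  ],
)

```text
clock: 14.17
position: [584.5, -128.6, 224.3]
ee_rot: [0.809, -0.587, 0.016, -0.027]
contact_force: [-0.3, 0.0, 0.7]
gripper_width: 51.5
```

```bash
python3 plan.py 585 -130 380 -162 0.6 10 20
```

```text
{'clock': 14.167, 'position': [584.537, -128.635, 224.25], 'ee_rot': [0.809, -0.587, 0.016, -0.027], 'contact_force': [-0.323, 0.025, 0.707], 'gripper_width': 51.478, 'joints': [0.042, 0.32, -0.099, -0.026, -1.094, 0.285]}
yawY -161.93 tilt z [ 0.0569  0.0253 -0.9981] n 8
[[0.02, -0.0, -1.95, 0.0, 0.6], [0.02, -0.0, -1.95, 0.0, 0.6], [0.02, -0.0, -1.95, 0.0, 0.6], [0.02, -0.0, -1.95, 0.0, 0.6], [0.02, -0.0, -1.95, 0.0, 0.6], [0.02, -0.0, -1.95, 0.0, 0.6], [0.02, -0.0, -1.95, 0.0, 0.6], [0.02, -0.0, -1.95, 0.0, 0.6]]
```

Drift behaves like a random walk from re-anchoring on measured poses. I can use it: pressing both fingertips lightly on bare table along the tilt direction should square the tool up, since each row re-anchors on the measured pose. The tube's old spot is free.

```bash
python3 plan.py 560 35 40 -156 1 20 25
```

```text
{'clock': 14.167, 'position': [584.537, -128.635, 224.25], 'ee_rot': [0.809, -0.587, 0.016, -0.027], 'contact_force': [-0.323, 0.025, 0.707], 'gripper_width': 51.478, 'joints': [0.042, 0.32, -0.099, -0.026, -1.094, 0.285]}
yawY -161.93 tilt z [ 0.0569  0.0253 -0.9981] n 10
[[-1.63, -0.27, 1.84, -0.01, 1.0], [-1.63, -0.29, 1.84, -0.01, 1.0], [-1.63, -0.31, 1.84, -0.01, 1.0], [-1.62, -0.32, 1.84, -0.01, 1.0], [-1.62, -0.34, 1.84, -0.01, 1.0], [-1.62, -0.36, 1.84, -0.01, 1.0], [-1.61, -0.38, 1.84, -0.01, 1.0], [-1.61, -0.39, 1.84, -0.01, 1.0], [-1.6, -0.41, 1.84, -0.01, 1.0], [-1.6, -0.42, 1.84, -0.01, 1.0]]
```

Request:
send_rows(
  steps=[
    [[-2.0, -0.2, 1.0, -0.01, 1], [-2.0, -0.2, 1.0, -0.01, 1], [-2.0, -0.2, 1.4, -0.01, 1], [-2.0, -0.2, 1.8, -0.01, 1], [-2.0, -0.2, 2.0, -0.01, 1], [-2.0, -0.2, 2.0, -0.01, 1], [-1.5, -0.2, 2.2, -0.01, 1], [-1.0, -0.2, 2.2, -0.01, 1], [0, 0, 1.5, -0.01, 1], [0, 0, 0.7, 0, 1]],
  ],
)

```text
clock: 15.0
position: [563.1, 21.4, 66.2]
ee_rot: [0.835, -0.549, 0.022, -0.029]
contact_force: [-0.2, -0.1, 0.5]
gripper_width: 85.3
```

```bash
python3 plan.py 560 35 0 -156 1 20 5
```

```text
{'clock': 15.0, 'position': [563.122, 21.43, 66.17], 'ee_rot': [0.835, -0.549, 0.022, -0.029], 'contact_force': [-0.228, -0.093, 0.516], 'gripper_width': 85.26, 'joints': [0.325, 0.427, -0.403, -0.001, -0.666, 0.083]}
yawY -156.68 tilt z [ 0.0697  0.0245 -0.9973] n 14
[[-0.1, -0.02, 0.47, -0.001, 1.0], [-0.1, -0.02, 0.47, -0.001, 1.0], [-0.1, -0.02, 0.47, -0.001, 1.0], [-0.1, -0.02, 0.47, -0.001, 1.0], [-0.1, -0.02, 0.47, -0.001, 1.0], [-0.1, -0.02, 0.47, -0.001, 1.0], [-0.1, -0.02, 0.47, -0.001, 1.0], [-0.1, -0.02, 0.47, -0.001, 1.0], [-0.1, -0.02, 0.47, -0.001, 1.0], [-0.1, -0.02, 0.47, -0.001, 1.0], [-0.1, -0.02, 0.47, -0.001, 1.0], [-0.1, -0.02, 0.47, -0.001, 1.0], [-0.1, -0.02, 0.47, -0.001, 1.0], [-0.1, -0.02, 0.47, -0.001, 1.0]]
```

Request:
send_rows(
  steps=[
    [[0, 0, 1.2, 0, 1], [0, 0, 1.2, 0, 1], [0, 0, 1.2, 0, 1], [0, 0, 1.0, 0, 1], [0, 0, 0.6, 0, 1], [0, 0, 0.4, 0, 1], [0, 0, 0, 0, 1]],
  ],
)

```text
clock: 15.58
position: [569.3, 22.0, 7.5]
ee_rot: [0.834, -0.55, 0.023, -0.03]
contact_force: [0.4, -0.2, -0.2]
gripper_width: 85.5
```

Request:
send_rows(
  steps=[
    [[0, 0, 0.3, 0, 1], [0, 0, 0.3, 0, 1], [0, 0, 0.2, 0, 1]],
  ],
)

```text
clock: 15.83
position: [571.3, 22.2, 0.7]
ee_rot: [0.834, -0.55, 0.024, -0.031]
contact_force: [-0.9, -0.7, -0.0]
gripper_width: 85.5
```

Request:
send_rows(
  steps=[
    [[0, 0, 0.3, 0, 1], [0, 0, 0.3, 0, 1], [0, 0, 0.2, 0, 1]],
  ],
)

```text
clock: 16.08
position: [572.7, 22.6, -7.1]
ee_rot: [0.834, -0.55, 0.025, -0.032]
contact_force: [-0.4, -0.3, 0.3]
gripper_width: 85.5
```

Request:
send_rows(
  steps=[
    [[0, 0, 0.2, 0, 1], [0, 0, 0.2, 0, 1]],
  ],
)

```text
clock: 16.25
position: [572.9, 22.7, -9.7]
ee_rot: [0.834, -0.55, 0.025, -0.031]
contact_force: [-6.5, 2.7, 29.0]
gripper_width: 85.4
```

Request:
send_rows(
  steps=[
    [[0, 0, 0.15, 0, 1], [0, 0, 0.15, 0, 1], [0, 0, 0.15, 0, 1]],
  ],
)

```text
clock: 16.5
position: [572.8, 22.8, -9.6]
ee_rot: [0.835, -0.549, 0.025, -0.03]
contact_force: [-3.0, 0.6, 10.6]
gripper_width: 85.6
```

```bash
python3 plan.py 560 35 0 -156 1 1 5
```

```text
{'clock': 16.5, 'position': [572.796, 22.768, -9.552], 'ee_rot': [0.835, -0.549, 0.025, -0.03], 'contact_force': [-3.025, 0.602, 10.587], 'gripper_width': 85.626, 'joints': [0.323, 0.555, -0.441, 0.004, -0.498, 0.08]}
yawY -156.65 tilt z [ 0.0737  0.0225 -0.997 ] n 5
[[-0.33, 0.14, -0.19, -0.002, 1.0]]
```

Request:
send_rows(
  steps=[
    [[0, -0.3, 0.2, 0, 1], [0, -0.3, 0.2, 0, 1], [0, -0.3, 0.2, 0, 1], [0, -0.3, 0.2, 0, 1]],
  ],
)

```text
clock: 16.83
position: [572.6, 22.7, -11.0]
ee_rot: [0.835, -0.549, 0.016, -0.018]
contact_force: [-8.2, -0.9, 16.7]
gripper_width: 85.4
```

```bash
python3 plan.py 560 35 0 -156 1 1 5
```

```text
{'clock': 16.833, 'position': [572.625, 22.721, -11.042], 'ee_rot': [0.835, -0.549, 0.016, -0.018], 'contact_force': [-8.223, -0.941, 16.695], 'gripper_width': 85.444, 'joints': [0.324, 0.565, -0.422, 0.007, -0.536, 0.077]}
yawY -156.65 tilt z [ 0.0462  0.0116 -0.9989] n 5
[[-0.33, 0.13, -0.22, -0.002, 1.0]]
```

That works well: 4 rows with outward drag took off 1.6°. I continue.

Request:
send_rows(
  steps=[
    [[0, -0.3, 0.2, 0, 1], [0, -0.3, 0.2, 0, 1], [0, -0.3, 0.2, 0, 1], [0, -0.3, 0.2, 0, 1], [0, -0.3, 0.2, 0, 1]],
  ],
)

```text
clock: 17.25
position: [572.2, 22.5, -12.8]
ee_rot: [0.835, -0.55, 0.005, -0.002]
contact_force: [-6.9, -0.4, 17.6]
gripper_width: 85.5
```

```bash
python3 plan.py 560 35 0 -156 1 1 5
```

```text
{'clock': 17.25, 'position': [572.161, 22.502, -12.769], 'ee_rot': [0.835, -0.55, 0.005, -0.002], 'contact_force': [-6.915, -0.402, 17.575], 'gripper_width': 85.45, 'joints': [0.325, 0.578, -0.399, 0.01, -0.583, 0.073]}
yawY -156.67 tilt z [ 0.0118 -0.0021 -0.9999] n 5
[[-0.33, 0.12, -0.26, -0.002, 1.0]]
```

Request:
send_rows(
  steps=[
    [[0, -0.3, 0.2, 0, 1], [0, -0.3, 0.2, 0, 1], [0, 0, -0.5, 0, 1], [0, 0, -1.5, 0, 1], [0, 0, -2.0, 0, 0.8], [0, 0, -2.0, 0, 0.6], [0, 0, -2.0, 0, 0.6], [0, 0, -2.0, 0, 0.6], [0, 0, -2.0, 0, 0.6], [0, 0, -2.0, 0, 0.6]],
  ],
)

```text
clock: 18.08
position: [568.5, 22.5, 128.7]
ee_rot: [0.835, -0.55, -0.002, 0.008]
contact_force: [0.3, 0.0, -0.3]
gripper_width: 51.3
```

```bash
python3 plan.py 394.9 266.7 160 169.1 0.6 20 22
```

```text
{'clock': 18.083, 'position': [568.476, 22.495, 128.658], 'ee_rot': [0.835, -0.55, -0.002, 0.008], 'contact_force': [0.336, 0.013, -0.275], 'gripper_width': 51.28, 'joints': [0.327, 0.391, -0.266, 0.007, -0.929, 0.075]}
yawY -156.73 tilt z [-0.0123 -0.01   -0.9999] n 14
[[-2.09, 0.45, -0.22, 0.043, 0.6], [-2.07, 0.54, -0.22, 0.043, 0.6], [-2.05, 0.63, -0.22, 0.043, 0.6], [-2.02, 0.71, -0.22, 0.043, 0.6], [-1.99, 0.8, -0.22, 0.043, 0.6], [-1.95, 0.88, -0.22, 0.043, 0.6], [-1.91, 0.96, -0.22, 0.043, 0.6], [-1.87, 1.04, -0.22, 0.043, 0.6], [-1.82, 1.12, -0.22, 0.043, 0.6], [-1.77, 1.2, -0.22, 0.043, 0.6], [-1.72, 1.27, -0.22, 0.043, 0.6], [-1.66, 1.35, -0.22, 0.043, 0.6], [-1.6, 1.42, -0.22, 0.043, 0.6], [-1.54, 1.48, -0.22, 0.043, 0.6]]
```

Request:
send_rows(
  steps=[
    [[-2.0, 0.4, -0.6, 0.043, 0.6], [-2.0, 0.5, -0.5, 0.043, 0.6], [-2.0, 0.6, -0.5, 0.043, 0.6], [-2.0, 0.7, -0.4, 0.043, 0.6], [-2.0, 0.8, -0.3, 0.043, 0.6], [-2.0, 0.9, -0.2, 0.043, 0.6], [-1.9, 1.0, 0, 0.043, 0.6], [-1.9, 1.0, 0, 0.043, 0.6], [-1.8, 1.1, 0, 0.043, 0.6], [-1.8, 1.2, 0, 0.043, 0.6]],
  ],
)

```text
clock: 18.92
position: [449.1, 203.5, 160.4]
ee_rot: [-0.689, 0.725, -0.003, 0.0]
contact_force: [0.8, 0.4, 0.6]
gripper_width: 51.6
```

```bash
python3 plan.py 394.9 266.7 140 169.1 0.6 20 22
```

```text
{'clock': 18.917, 'position': [449.096, 203.549, 160.447], 'ee_rot': [-0.689, 0.725, -0.003, 0.0], 'contact_force': [0.823, 0.397, 0.59], 'gripper_width': 51.555, 'joints': [0.759, 0.229, -0.416, 0.006, -0.925, -0.814]}
yawY 177.06 tilt z [ 0.0041 -0.0033 -1.    ] n 4
[[-1.51, 1.43, 0.51, 0.035, 0.6], [-1.46, 1.49, 0.51, 0.035, 0.6], [-1.4, 1.54, 0.51, 0.035, 0.6], [-1.35, 1.58, 0.51, 0.035, 0.6]]
```

Request:
send_rows(
  steps=[
    [[-1.3, 1.3, 0.5, 0.035, 0.6], [-1.3, 1.3, 0.5, 0.035, 0.6], [-1.1, 1.2, 0.5, 0.035, 0.6], [-0.7, 0.8, 0.5, 0.03, 0.6], [0, 0, 0, 0, 0.6]],
  ],
)

```text
clock: 19.33
position: [404.0, 257.4, 140.2]
ee_rot: [-0.637, 0.771, -0.002, 0.003]
contact_force: [0.4, 0.1, -0.8]
gripper_width: 51.2
```

```bash
python3 plan.py 394.9 266.7 115 169.1 0.6 20 10
```

```text
{'clock': 19.333, 'position': [404.049, 257.375, 140.203], 'ee_rot': [-0.637, 0.771, -0.002, 0.003], 'contact_force': [0.38, 0.071, -0.775], 'gripper_width': 51.187, 'joints': [0.911, 0.229, -0.477, 0.007, -0.86, -1.105]}
yawY 169.14 tilt z [ 6.8e-03  3.0e-04 -1.0e+00] n 3
[[-0.25, 0.36, 0.84, 0.0, 0.6], [-0.25, 0.36, 0.84, 0.0, 0.6], [-0.25, 0.36, 0.84, 0.0, 0.6]]
```

Request:
send_rows(
  steps=[
    [[-0.25, 0.4, 0.6, 0, 0.6], [-0.25, 0.4, 0.6, 0, 0.6], [-0.2, 0.2, 0.6, 0, 0.6], [0, 0, 0.4, 0, 0.6], [0, 0, 0, 0, 0.6]],
  ],
)

```text
clock: 19.75
position: [395.6, 266.3, 116.3]
ee_rot: [-0.638, 0.77, -0.002, 0.003]
contact_force: [-0.8, -0.2, 0.6]
gripper_width: 51.4
```

```bash
python3 plan.py 394.9 266.7 76 169.1 0.6 20 10
```

```text
{'clock': 19.75, 'position': [395.576, 266.305, 116.287], 'ee_rot': [-0.638, 0.77, -0.002, 0.003], 'contact_force': [-0.768, -0.195, 0.574], 'gripper_width': 51.447, 'joints': [0.938, 0.257, -0.513, 0.008, -0.795, -1.131]}
yawY 169.23 tilt z [ 7.4e-03  8.0e-04 -1.0e+00] n 5
[[-0.01, 0.01, 0.81, 0.0, 0.6], [-0.01, 0.01, 0.81, 0.0, 0.6], [-0.01, 0.01, 0.81, 0.0, 0.6], [-0.01, 0.01, 0.81, 0.0, 0.6], [-0.01, 0.01, 0.81, 0.0, 0.6]]
```

Request:
send_rows(
  steps=[
    [[0, 0, 0.8, 0, 0.6], [0, 0, 0.9, 0, 0.6], [0, 0, 0.9, 0, 0.6], [0, 0, 0.7, 0, 0.5], [0, 0, 0.3, 0, 0.4], [0, 0, 0, 0, 0.35], [0, 0, 0, 0, 0.35]],
  ],
)

```text
clock: 20.33
position: [396.8, 264.8, 75.6]
ee_rot: [-0.637, 0.771, -0.002, 0.002]
contact_force: [-0.7, 0.2, 0.5]
gripper_width: 29.8
```

```bash
python3 plan.py 394.9 266.7 76 169.1 0.3 20 10
```

```text
{'clock': 20.333, 'position': [396.814, 264.829, 75.633], 'ee_rot': [-0.637, 0.771, -0.002, 0.002], 'contact_force': [-0.704, 0.159, 0.506], 'gripper_width': 29.807, 'joints': [0.934, 0.319, -0.558, 0.009, -0.69, -1.131]}
yawY 169.09 tilt z [ 6.5e-03 -7.0e-04 -1.0e+00] n 1
[[-0.15, 0.22, -0.04, -0.0, 0.3]]
```

Well aligned. I close on the tab.

Request:
send_rows(
  steps=[
    [[-0.1, 0.2, 0, 0, 0.35], [0, 0, 0, 0, 0], [0, 0, 0, 0, 0], [0, 0, 0, 0, 0], [0, 0, 0, 0, 0], [0, 0, 0, 0, 0]],
  ],
)

```text
clock: 20.83
position: [394.5, 266.4, 76.2]
ee_rot: [-0.636, 0.771, -0.002, 0.003]
contact_force: [-0.1, 0.1, -2.5]
gripper_width: 8.8
```

```bash
python3 plan.py 395 266 75 169.1 0 20 10
```

```text
{'clock': 20.833, 'position': [394.535, 266.424, 76.21], 'ee_rot': [-0.636, 0.771, -0.002, 0.003], 'contact_force': [-0.058, 0.082, -2.535], 'gripper_width': 8.797, 'joints': [0.94, 0.317, -0.56, 0.008, -0.69, -1.137]}
yawY 169.06 tilt z [ 6.4e-03  3.0e-04 -1.0e+00] n 1
[[0.03, -0.05, 0.12, -0.001, 0.0]]
```

Request:
send_rows(
  steps=[
    [[0, 0, -0.4, 0, 0], [0, 0, -0.8, 0, 0], [0, 0, -1.4, 0, 0], [0, 0, -1.6, 0, 0], [0, 0, -1.8, 0, 0], [0, 0, -1.8, 0, 0], [0, 0, -1.8, 0, 0], [0, 0, -1.8, 0, 0], [0, 0, -1.8, 0, 0], [0, 0, -1.0, 0, 0]],
  ],
)

```text
clock: 21.67
position: [390.2, 262.4, 225.1]
ee_rot: [-0.635, 0.772, -0.002, -0.003]
contact_force: [-0.1, 1.1, -2.2]
gripper_width: 9.0
```

```bash
python3 plan.py 540 -175.4 215 107.9 0 20 18
python3 - <<'E'
from h import *
im,d,W,K,Rm,t=grab("side"); cv2.imwrite("pics/l2.png",im[80:400,60:460])
E
```

```text
{'clock': 21.667, 'position': [390.209, 262.411, 225.113], 'ee_rot': [-0.635, 0.772, -0.002, -0.003], 'contact_force': [-0.074, 1.067, -2.241], 'gripper_width': 8.958, 'joints': [0.94, 0.128, -0.362, 0.003, -1.089, -1.135]}
yawY 168.9 tilt z [-0.0027 -0.0077 -1.    ] n 26
[[1.54, -0.89, 0.04, 0.041, 0.0], [1.5, -0.95, 0.04, 0.041, 0.0], [1.46, -1.01, 0.04, 0.041, 0.0], [1.42, -1.07, 0.04, 0.041, 0.0], [1.38, -1.13, 0.04, 0.041, 0.0], [1.33, -1.18, 0.04, 0.041, 0.0], [1.28, -1.24, 0.04, 0.041, 0.0], [1.23, -1.29, 0.04, 0.041, 0.0], [1.17, -1.34, 0.04, 0.041, 0.0], [1.12, -1.39, 0.04, 0.041, 0.0], [1.06, -1.43, 0.04, 0.041, 0.0], [1.0, -1.47, 0.04, 0.041, 0.0], [0.94, -1.51, 0.04, 0.041, 0.0], [0.88, -1.55, 0.04, 0.041, 0.0], [0.81, -1.58, 0.04, 0.041, 0.0], [0.75, -1.62, 0.04, 0.041, 0.0], [0.68, -1.64, 0.04, 0.041, 0.0], [0.61, -1.67, 0.04, 0.041, 0.0], [0.54, -1.69, 0.04, 0.041, 0.0], [0.47, -1.72, 0.04, 0.041, 0.0]]
```

View pics/l2.png

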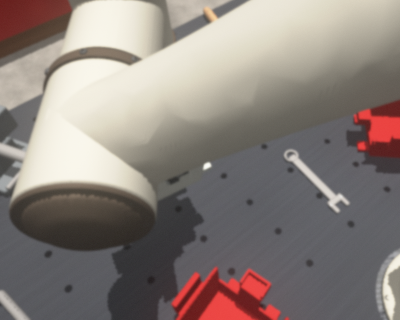

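The arm hides the tote, but its shadow at about (160,240) shows it hanging. Grip width 9 mm and a load of 2–3 N agree with that. Next I carry it over at moderate speed.

Request:
send_rows(
  steps=[
    [[0.8, -0.5, 0, 0.03, 0], [1.4, -0.9, 0, 0.041, 0], [1.5, -1.0, 0, 0.041, 0], [1.4, -1.1, 0, 0.041, 0], [1.4, -1.1, 0, 0.041, 0], [1.3, -1.2, 0, 0.041, 0], [1.3, -1.2, 0, 0.041, 0], [1.2, -1.3, 0, 0.041, 0], [1.2, -1.3, 0, 0.041, 0], [1.1, -1.4, 0, 0.041, 0]],
  ],
)

```text
clock: 22.55
position: [441.1, 92.7, 222.8]
ee_rot: [-0.458, 0.889, -0.001, -0.007]
contact_force: [0.3, -0.2, -3.4]
gripper_width: 8.9
```

```bash
python3 plan.py 540 -175.4 215 107.9 0 10 18
```

```text
{'clock': 22.55, 'position': [441.059, 92.736, 222.777], 'ee_rot': [-0.458, 0.889, -0.001, -0.007], 'contact_force': [0.286, -0.181, -3.377], 'gripper_width': 8.859, 'joints': [0.57, 0.099, -0.402, 0.0, -1.085, -1.188]}
yawY 144.57 tilt z [-0.0122 -0.008  -0.9999] n 16
[[1.01, -1.48, 0.05, 0.04, 0.0], [0.95, -1.51, 0.05, 0.04, 0.0], [0.89, -1.55, 0.05, 0.04, 0.0], [0.82, -1.59, 0.05, 0.04, 0.0], [0.76, -1.62, 0.05, 0.04, 0.0], [0.69, -1.65, 0.05, 0.04, 0.0], [0.63, -1.67, 0.05, 0.04, 0.0], [0.56, -1.7, 0.05, 0.04, 0.0], [0.49, -1.72, 0.05, 0.04, 0.0], [0.42, -1.74, 0.05, 0.04, 0.0]]
```

Request:
send_rows(
  steps=[
    [[1.0, -1.5, 0, 0.04, 0], [0.9, -1.5, 0, 0.04, 0], [0.9, -1.5, 0, 0.04, 0], [0.8, -1.6, 0, 0.04, 0], [0.8, -1.6, 0, 0.04, 0], [0.7, -1.6, 0, 0.04, 0], [0.6, -1.7, 0, 0.04, 0], [0.6, -1.7, 0, 0.04, 0], [0.5, -1.7, 0, 0.04, 0], [0.4, -1.7, 0, 0.04, 0]],
  ],
)

```text
clock: 23.38
position: [491.5, -90.1, 214.4]
ee_rot: [-0.255, 0.967, -0.0, -0.018]
contact_force: [-0.2, -1.5, -2.8]
gripper_width: 9.0
```

```bash
python3 plan.py 540 -175.4 215 107.9 0 10 18
```

```text
{'clock': 23.383, 'position': [491.5, -90.135, 214.379], 'ee_rot': [-0.255, 0.967, -0.0, -0.018], 'contact_force': [-0.24, -1.452, -2.807], 'gripper_width': 8.966, 'joints': [0.147, 0.202, -0.3, 0.005, -1.104, -1.205]}
yawY 119.53 tilt z [-0.034  -0.0099 -0.9994] n 6
[[-0.0, -1.63, -0.01, 0.034, 0.0], [-0.06, -1.63, -0.01, 0.034, 0.0], [-0.11, -1.63, -0.01, 0.034, 0.0], [-0.17, -1.63, -0.01, 0.034, 0.0], [-0.22, -1.62, -0.01, 0.034, 0.0], [-0.28, -1.61, -0.01, 0.034, 0.0]]
```

Request:
send_rows(
  steps=[
    [[0, -1.5, 0, 0.034, 0], [0, -1.5, 0, 0.034, 0], [-0.1, -1.5, 0, 0.034, 0], [-0.2, -1.3, 0, 0.034, 0], [-0.2, -0.9, 0, 0.03, 0], [0, 0, 0, 0, 0], [0, 0, 0, 0, 0]],
  ],
)

```text
clock: 23.97
position: [521.1, -157.0, 207.2]
ee_rot: [-0.162, 0.987, 0.0, -0.024]
contact_force: [-0.3, 0.2, -2.4]
gripper_width: 8.6
```

```bash
cat > meas.py <<'E'
from h import *
im,d,W,K,Rm,t=grab("top"); Z=W[...,2]
def rect(m,name):
    k,l,s,c=cv2.connectedComponentsWithStats(m.astype(np.uint8))
    for i in range(1,k):
        if s[i,4]>=40:
            p=W[l==i]; print(name,s[i].tolist(),"med",np.median(p,0).round(1),"rect",[np.round(x,1) for x in cv2.minAreaRect(p[:,:2].astype(np.float32))])
box=lambda u0,u1,v0,v1:np.pad(np.ones((v1-v0,u1-u0),bool),((v0,400-v1),(u0,640-u1)))
import sys
tag=sys.argv[1]; lo=float(sys.argv[2])  # expected underside height of spare
rect((Z>lo+88)&(Z<lo+112)&box(360,520,80,240),"tab")
rect((Z>lo+60)&(Z<lo+80)&box(360,520,80,240),"rim")
rect((Z>100)&(Z<118)&box(360,520,80,240),"base tab?")
np.save(tag+".npy",W)
a=im[80:230,360:520]; h=cv2.applyColorMap(np.clip(np.nan_to_num(Z),0,255).astype(np.uint8),cv2.COLORMAP_JET)[80:230,360:520]
cv2.imwrite(f"pics/{tag}.png",cv2.resize(np.hstack([a,h]),None,fx=2.5,fy=2.5,interpolation=0))
E
python3 plan.py 540 -175.4 200 107.9 0 10 18; python3 meas.py m1 140
```

```text
{'clock': 23.967, 'position': [521.086, -157.044, 207.218], 'ee_rot': [-0.162, 0.987, 0.0, -0.024], 'contact_force': [-0.317, 0.228, -2.398], 'gripper_width': 8.573, 'joints': [0.009, 0.289, -0.201, 0.008, -1.129, -1.259]}
yawY 108.61 tilt z [-0.0482 -0.0076 -0.9988] n 2
[[-0.6, -1.17, 0.36, 0.006, 0.0], [-0.61, -1.17, 0.36, 0.006, 0.0]]
tab [476, 134, 11, 21, 77] med [ 566.3 -312.9  229.2] rect [array([ 568.5, -312. ]), array([45. , 10.4]), np.float64(18.2)]
rim [472, 138, 12, 20, 76] med [ 563.6 -308.9  209. ] rect [array([ 563.6, -308.4]), array([41.9, 10.3]), np.float64(30.1)]
rim [402, 169, 19, 22, 70] med [ 494.2 -177.   203.7] rect [array([ 494.5, -172.8]), array([60.4, 18.1]), np.float64(41.4)]
rim [440, 178, 25, 18, 287] med [ 478.8 -257.4  204.4] rect [array([ 479.2, -256.9]), array([29.8, 45.3]), np.float64(18.7)]
```

View pics/m1.png

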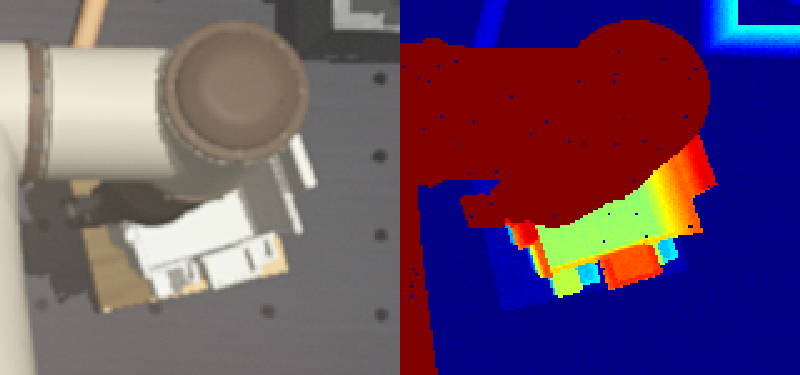

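The depth view shows the spare over the board. Its single cradle is at (630,268), with its two feet in cyan at (588,272) and (667,250), over the lower tote's pair side, so it is half round as wanted. Tilt is 2.8°, mostly about the pad normal, so it can self-level in the pads on contact. I align before descending.

Request:
send_rows(
  steps=[
    [[-0.5, -0.9, 0, 0.006, 0], [-0.6, -0.9, 0, 0.006, 0], [-0.3, -0.2, 0, 0, 0], [0, 0, 0, 0, 0], [0, 0, 0, 0, 0]],
  ],
)

```text
clock: 24.43
position: [542.6, -170.9, 206.7]
ee_rot: [-0.157, 0.987, 0.0, -0.024]
contact_force: [-0.1, 0.2, -3.3]
gripper_width: 9.1
```

```bash
python3 plan.py 541 -175.4 180 107.9 0 10 8
```

```text
{'clock': 24.433, 'position': [542.623, -170.939, 206.678], 'ee_rot': [-0.157, 0.987, 0.0, -0.024], 'contact_force': [-0.084, 0.168, -3.283], 'gripper_width': 9.112, 'joints': [-0.016, 0.33, -0.143, 0.009, -1.145, -1.243]}
yawY 108.08 tilt z [-0.0474 -0.0074 -0.9989] n 4
[[0.07, -0.09, 0.67, 0.001, 0.0], [0.07, -0.09, 0.67, 0.001, 0.0], [0.07, -0.09, 0.67, 0.001, 0.0], [0.07, -0.09, 0.67, 0.001, 0.0]]
```

Request:
send_rows(
  steps=[
    [[0, -0.2, 0.4, 0, 0], [0.1, -0.2, 0.6, 0, 0], [0, 0, 0.6, 0, 0], [0, 0, 0.5, 0, 0], [0, 0, 0.3, 0, 0], [0, 0, 0, 0, 0]],
  ],
)

```text
clock: 24.93
position: [540.7, -174.9, 179.6]
ee_rot: [-0.157, 0.987, 0.001, -0.025]
contact_force: [-1.1, 0.6, -2.7]
gripper_width: 8.7
```

```bash
python3 plan.py 541 -175.4 168 107.9 0 10 5; python3 meas.py m2 103
python3 - <<'E'
import numpy as np
W=np.load("m2.npy"); Z=W[...,2]
E
```

```text
{'clock': 24.933, 'position': [540.654, -174.894, 179.648], 'ee_rot': [-0.157, 0.987, 0.001, -0.025], 'contact_force': [-1.079, 0.58, -2.733], 'gripper_width': 8.697, 'joints': [-0.024, 0.353, -0.181, 0.009, -1.085, -1.235]}
yawY 108.12 tilt z [-0.0491 -0.0067 -0.9988] n 3
[[-0.01, -0.02, 0.39, 0.001, 0.0], [-0.01, -0.02, 0.39, 0.001, 0.0], [-0.01, -0.02, 0.39, 0.001, 0.0]]
tab [478, 127, 12, 23, 129] med [ 586.3 -329.6  199.9] rect [array([ 588.7, -329.8]), array([50.1, 10.9]), np.float64(17.7)]
tab [408, 160, 13, 11, 59] med [ 524.5 -179.   202.9] rect [array([ 528., -176.]), array([30.5, 15.4]), np.float64(50.8)]
rim [471, 132, 13, 35, 208] med [ 574.  -325.5  171.5] rect [array([ 568.4, -329. ]), array([78.7, 16.9]), np.float64(15.9)]
rim [409, 163, 17, 21, 68] med [ 512.7 -194.8  174.7] rect [array([ 512.2, -191. ]), array([57.6, 17.6]), np.float64(41.1)]
rim [444, 171, 24, 18, 207] med [ 500.5 -274.2  175.4] rect [array([ 499.8, -272.3]), array([29.3, 45.3]), np.float64(26.7)]
base tab? [419, 146, 51, 34, 844] med [ 541.  -272.9  107.6] rect [array([ 543.4, -265.6]), array([ 53.5, 111.3]), np.float64(20.0)]
base tab? [404, 163, 8, 14, 67] med [ 527.3 -179.1  110.7] rect [array([ 526.9, -179.5]), array([31.2, 10.5]), np.float64(16.5)]
base tab? [425, 181, 12, 11, 84] med [ 487.5 -233.6  115.1] rect [array([ 488. , -234.2]), array([22.6, 24.3]), np.float64(19.5)]
```

Request:
send_rows(
  steps=[
    [[0, 0, 0.3, 0, 0], [0, 0, 0.3, 0, 0], [0, 0, 0.3, 0, 0], [0, 0, 0.2, 0, 0], [0, 0, 0, 0, 0]],
  ],
)

```text
clock: 25.4
position: [540.6, -175.0, 168.5]
ee_rot: [-0.158, 0.987, 0.0, -0.024]
contact_force: [-0.2, 0.1, -2.2]
gripper_width: 8.5
```

Request:
send_rows(
  steps=[
    [[0, 0, 0.15, 0, 0], [0, 0, 0.1, 0, 0]],
  ],
)

```text
clock: 25.57
position: [540.7, -175.0, 166.0]
ee_rot: [-0.158, 0.987, 0.0, -0.024]
contact_force: [-1.0, 0.2, -2.9]
gripper_width: 8.9
```

Request:
send_rows(
  steps=[
    [[0, 0, 0.1, 0, 0], [0, 0, 0.1, 0, 0]],
  ],
)

```text
clock: 25.73
position: [540.8, -175.1, 164.0]
ee_rot: [-0.158, 0.987, -0.0, -0.023]
contact_force: [0.9, -0.2, -2.2]
gripper_width: 8.7
```

Request:
send_rows(
  steps=[
    [[0, 0, 0.1, 0, 0], [0, 0, 0.1, 0, 0]],
  ],
)

```text
clock: 25.9
position: [540.6, -175.1, 162.3]
ee_rot: [-0.158, 0.987, -0.0, -0.024]
contact_force: [-2.9, 2.4, 2.4]
gripper_width: 9.0
```

Request:
send_rows(
  steps=[
    [[0, 0, 0.1, 0, 0], [0, 0, 0.1, 0, 0]],
  ],
)

```text
clock: 26.07
position: [540.4, -175.1, 162.1]
ee_rot: [-0.158, 0.987, -0.0, -0.023]
contact_force: [-3.8, 2.0, 3.7]
gripper_width: 9.0
```

Contact came at the expected height: 162 against about 163. I press on gently to level.

Request:
send_rows(
  steps=[
    [[0, 0, 0.15, 0, 0], [0, 0, 0.15, 0, 0], [0, 0, 0.15, 0, 0]],
  ],
)

```text
clock: 26.32
position: [540.0, -175.0, 161.5]
ee_rot: [-0.159, 0.987, -0.001, -0.022]
contact_force: [-4.7, 2.4, 6.9]
gripper_width: 8.7
```

Request:
send_rows(
  steps=[
    [[0, 0, 0.15, 0, 0], [0, 0, 0.15, 0, 0], [0, 0, 0.15, 0, 0]],
  ],
)

```text
clock: 26.57
position: [539.7, -175.0, 161.1]
ee_rot: [-0.16, 0.987, -0.002, -0.021]
contact_force: [-4.5, 3.6, 6.8]
gripper_width: 8.8
```

```bash
python3 plan.py 541 -175.4 158 107.9 0 1 5; python3 meas.py m3 82
```

```text
{'clock': 26.567, 'position': [539.722, -174.974, 161.129], 'ee_rot': [-0.16, 0.987, -0.002, -0.021], 'contact_force': [-4.546, 3.647, 6.764], 'gripper_width': 8.795, 'joints': [-0.022, 0.365, -0.216, 0.014, -1.031, -1.236]}
yawY 108.37 tilt z [-0.0411 -0.0108 -0.9991] n 1
[[-0.11, -0.08, 0.31, 0.008, 0.0]]
tab [475, 129, 12, 23, 137] med [ 585.2 -329.2  183.4] rect [array([ 588.1, -329.7]), array([49.3, 12. ]), np.float64(15.9)]
tab [406, 162, 13, 10, 54] med [ 523.1 -179.2  184.1] rect [array([ 525.9, -175.6]), array([30.9, 14.7]), np.float64(49.0)]
rim [467, 136, 14, 33, 195] med [ 570.3 -326.1  153.1] rect [array([ 567. , -330.8]), array([73.6, 19.9]), np.float64(17.9)]
rim [415, 170, 9, 15, 46] med [ 502.8 -198.8  156.1] rect [array([ 501.9, -197.3]), array([34.3, 10.9]), np.float64(19.3)]
rim [442, 172, 21, 18, 191] med [ 500.3 -274.1  157.3] rect [array([ 498.2, -272.9]), array([29.8, 42.2]), np.float64(21.1)]
base tab? [460, 144, 11, 25, 91] med [ 562.2 -318.4  110.1] rect [array([ 563.4, -317.2]), array([59.3,  7.1]), np.float64(16.2)]
base tab? [404, 165, 8, 12, 48] med [ 525.  -178.4  110.3] rect [array([ 524.8, -179.2]), array([27.2,  8.2]), np.float64(21.5)]
```

Request:
send_rows(
  steps=[
    [[0, 0, 0.25, 0, 0], [0, 0, 0.25, 0, 0], [0, 0, 0.25, 0, 0], [0, 0, 0.25, 0, 0]],
  ],
)

```text
clock: 26.95
position: [539.6, -175.4, 160.0]
ee_rot: [-0.161, 0.987, -0.004, -0.019]
contact_force: [-6.6, 3.9, 9.0]
gripper_width: 9.2
```

```bash
python3 plan.py 541 -175.4 158 107.9 0 1 5
```

```text
{'clock': 26.95, 'position': [539.572, -175.367, 159.963], 'ee_rot': [-0.161, 0.987, -0.004, -0.019], 'contact_force': [-6.633, 3.877, 9.025], 'gripper_width': 9.165, 'joints': [-0.021, 0.363, -0.224, 0.018, -1.019, -1.236]}
yawY 108.55 tilt z [-0.0352 -0.0142 -0.9993] n 1
[[-0.13, -0.05, 0.2, 0.011, 0.0]]
```

Request:
send_rows(
  steps=[
    [[0, 0, 0.3, 0, 0], [0, 0, 0.3, 0, 0], [0, 0, 0.3, 0, 0], [0, 0, 0.3, 0, 0], [0, 0, 0.3, 0, 0]],
  ],
)

```text
clock: 27.37
position: [540.6, -176.7, 158.4]
ee_rot: [-0.163, 0.986, -0.008, -0.013]
contact_force: [-7.4, 2.8, 11.0]
gripper_width: 8.6
```

```bash
python3 plan.py 541 -175.4 158 107.9 0 1 5
```

```text
{'clock': 27.367, 'position': [540.556, -176.662, 158.378], 'ee_rot': [-0.163, 0.986, -0.008, -0.013], 'contact_force': [-7.365, 2.843, 10.96], 'gripper_width': 8.586, 'joints': [-0.02, 0.361, -0.235, 0.025, -0.999, -1.237]}
yawY 108.78 tilt z [-0.0234 -0.0204 -0.9995] n 1
[[-0.08, 0.11, 0.04, 0.015, 0.0]]
```

Request:
send_rows(
  steps=[
    [[0, 0, 0.3, 0, 0], [0, 0, 0.3, 0, 0], [0, 0, 0.3, 0, 0]],
  ],
)

```text
clock: 27.62
position: [541.3, -177.6, 157.6]
ee_rot: [-0.164, 0.986, -0.011, -0.01]
contact_force: [-7.0, 3.7, 11.9]
gripper_width: 8.6
```

```bash
python3 plan.py 541 -175.4 158 107.9 0 1 5;  python3 meas.py m4 82
```

```text
{'clock': 27.617, 'position': [541.274, -177.575, 157.566], 'ee_rot': [-0.164, 0.986, -0.011, -0.01], 'contact_force': [-7.011, 3.686, 11.918], 'gripper_width': 8.615, 'joints': [-0.019, 0.359, -0.241, 0.029, -0.986, -1.238]}
yawY 108.91 tilt z [-0.016  -0.0242 -0.9996] n 1
[[-0.04, 0.21, -0.04, 0.018, 0.0]]
tab [476, 128, 12, 23, 129] med [ 587.2 -331.   183.4] rect [array([ 590.4, -331.8]), array([48.6, 11.6]), np.float64(19.2)]
rim [470, 137, 12, 30, 173] med [ 570.1 -329.2  153.1] rect [array([ 566.5, -333.2]), array([67.9, 16.4]), np.float64(19.2)]
rim [417, 167, 8, 18, 46] med [ 505.5 -201.9  151.2] rect [array([ 506.7, -200.8]), array([40.5,  7.4]), np.float64(18.0)]
rim [443, 171, 22, 18, 211] med [ 502.8 -277.9  154.4] rect [array([ 500.5, -276.4]), array([30.9, 43. ]), np.float64(20.2)]
base tab? [462, 145, 10, 22, 78] med [ 563.7 -322.4  108.9] rect [array([ 564.4, -322.4]), array([50.7,  5.7]), np.float64(17.7)]
base tab? [404, 164, 8, 13, 59] med [ 524.4 -179.8  110.6] rect [array([ 525.5, -180.2]), array([28. , 10.8]), np.float64(15.0)]
```

View pics/m4.png

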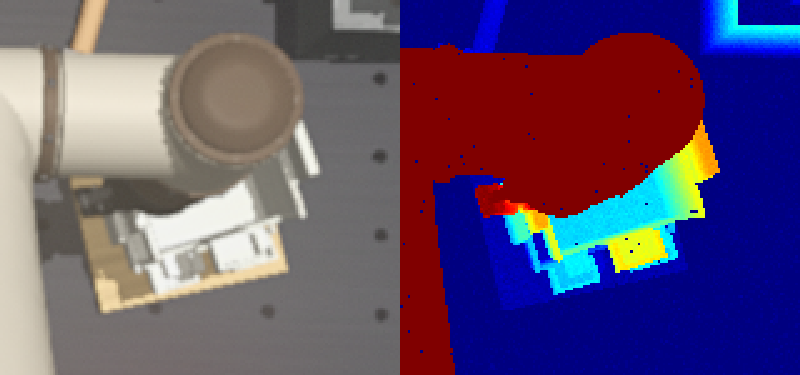

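The spare sits over the cradles, nearly level: its single cradle at 154 mm against the final 152, and the far tab at 183 against 182. Further pressing on the overhung tab would only tip it, so I unload and then release slowly.

Request:
send_rows(
  steps=[
    [[0, 0, 0, 0.01, 0], [0, 0, -0.05, 0, 0], [0, 0, -0.05, 0, 0]],
  ],
)

```text
clock: 27.92
position: [542.6, -177.6, 159.9]
ee_rot: [-0.159, 0.987, -0.011, -0.007]
contact_force: [0.1, -0.1, -2.5]
gripper_width: 9.0
```

```bash
python3 plan.py 541 -175.4 158 107.9 0 1 5;  python3 meas.py m5 82
```

```text
{'clock': 27.917, 'position': [542.593, -177.595, 159.892], 'ee_rot': [-0.159, 0.987, -0.011, -0.007], 'contact_force': [0.145, -0.119, -2.514], 'gripper_width': 8.997, 'joints': [-0.019, 0.356, -0.239, 0.03, -0.985, -1.248]}
yawY 108.33 tilt z [-0.0102 -0.0245 -0.9996] n 1
[[0.08, 0.26, 0.19, 0.008, 0.0]]
tab [477, 128, 11, 23, 132] med [ 586.9 -331.4  184.6] rect [array([ 589.9, -331.7]), array([48.9, 11.2]), np.float64(17.4)]
rim [470, 138, 13, 29, 171] med [ 568.7 -329.2  153.8] rect [array([ 564.9, -332. ]), array([65.9, 13.8]), np.float64(18.3)]
rim [410, 164, 15, 20, 61] med [ 514.4 -198.8  152.8] rect [array([ 513. , -195.8]), array([52.9, 17.4]), np.float64(40.4)]
rim [443, 171, 21, 18, 203] med [ 502.9 -276.   156. ] rect [array([ 501. , -275.6]), array([30.9, 41. ]), np.float64(19.9)]
base tab? [462, 146, 10, 22, 79] med [ 562.8 -322.3  108.3] rect [array([ 562.2, -322.2]), array([51.7, 10.6]), np.float64(8.8)]
base tab? [404, 164, 8, 13, 63] med [ 524.8 -179.5  110.7] rect [array([ 525.6, -179.9]), array([28.6, 11. ]), np.float64(18.7)]
```

Request:
send_rows(
  steps=[
    [[0.1, 0.2, 0, 0, 0], [0.1, 0.2, 0.05, 0.005, 0], [0, 0, 0.1, 0, 0], [0, 0, 0.15, 0, 0], [0, 0, 0.2, 0, 0], [0, 0, 0.2, 0, 0], [0, 0, 0.2, 0, 0]],
  ],
)

```text
clock: 28.55
position: [539.1, -174.6, 157.1]
ee_rot: [-0.158, 0.987, -0.013, -0.007]
contact_force: [-4.9, 2.6, 8.1]
gripper_width: 9.0
```

```bash
python3 plan.py 541 -175.4 158 107.9 0 1 5;  python3 meas.py m6 82
```

```text
{'clock': 28.55, 'position': [539.064, -174.582, 157.104], 'ee_rot': [-0.158, 0.987, -0.013, -0.007], 'contact_force': [-4.891, 2.626, 8.076], 'gripper_width': 9.033, 'joints': [-0.012, 0.351, -0.257, 0.034, -0.972, -1.26]}
yawY 108.21 tilt z [-0.009  -0.028  -0.9996] n 1
[[-0.16, -0.14, -0.09, 0.005, 0.0]]
tab [475, 127, 12, 26, 144] med [ 584.9 -328.3  184. ] rect [array([ 589.6, -328. ]), array([55.6, 11.2]), np.float64(17.7)]
rim [469, 138, 12, 31, 174] med [ 566.1 -326.6  152.8] rect [array([ 562.9, -329.9]), array([69.6, 14.7]), np.float64(17.1)]
rim [416, 170, 7, 16, 41] med [ 501.1 -198.2  151.2] rect [array([ 502. , -198.9]), array([35.8,  5.7]), np.float64(18.5)]
rim [442, 173, 21, 17, 214] med [ 498.4 -273.7  153.9] rect [array([ 496.9, -272.6]), array([31., 43.]), np.float64(18.0)]
base tab? [461, 147, 10, 22, 80] med [ 560.  -320.   109.7] rect [array([ 559.7, -319.5]), array([51.8,  8.7]), np.float64(12.3)]
```

The position matches within about 1 mm and the residual gaps are about 1–2 mm. I relax the press and open the fingers.

Request:
send_rows(
  steps=[
    [[0, 0, 0.05, 0, 0], [0, 0, 0.05, 0, 0.13], [0, 0, 0, 0, 0.16], [0, 0, 0, 0, 0.2], [0, 0, 0, 0, 0.3], [0, 0, 0, 0, 0.4], [0, 0, 0, 0, 0.4]],
  ],
)

```text
clock: 29.18
position: [540.4, -175.0, 157.3]
ee_rot: [-0.159, 0.987, -0.014, -0.005]
contact_force: [-0.7, 0.1, 0.5]
gripper_width: 34.3
```

```bash
python3 plan.py 541 -175.4 158 107.9 0 1 5;  python3 meas.py m7 82
```

```text
{'clock': 29.183, 'position': [540.427, -175.021, 157.33], 'ee_rot': [-0.159, 0.987, -0.014, -0.005], 'contact_force': [-0.652, 0.112, 0.483], 'gripper_width': 34.297, 'joints': [-0.012, 0.351, -0.257, 0.037, -0.968, -1.261]}
yawY 108.29 tilt z [-0.0053 -0.03   -0.9995] n 1
[[-0.04, -0.05, -0.07, 0.007, 0.0]]
tab [476, 126, 11, 27, 141] med [ 587.5 -330.   181.1] rect [array([ 590.6, -329.4]), array([58.9, 10.5]), np.float64(19.3)]
rim [469, 137, 12, 32, 172] med [ 569.1 -327.9  151.4] rect [array([ 564.2, -331.1]), array([72.2, 16.2]), np.float64(17.8)]
rim [417, 170, 7, 16, 41] med [ 501.  -200.3  151.1] rect [array([ 501.9, -200.5]), array([35.9,  6.1]), np.float64(17.6)]
rim [442, 173, 24, 18, 248] med [ 497.1 -276.   152.9] rect [array([ 497.3, -275.9]), array([31.2, 45.1]), np.float64(18.1)]
base tab? [461, 147, 10, 24, 87] med [ 557.4 -321.5  109.9] rect [array([ 556.7, -320.1]), array([17.6, 57.1]), np.float64(89.7)]
base tab? [405, 166, 6, 11, 43] med [ 522.6 -178.8  110.9] rect [array([ 523.1, -179.8]), array([24.2,  8.7]), np.float64(17.5)]
```

Released, and it sits level. I retreat straight up, then inward and away for a clear look.

Request:
send_rows(
  steps=[
    [[0, 0, -0.6, 0, 0.45], [0, 0, -1.2, 0, 0.45], [0, 0, -2.0, 0, 0.45], [0, 0, -2.5, 0, 0.45], [0, 0, -3.0, 0, 0.45], [0, 0, -3.0, 0, 0.45], [1.0, 2.0, -1.0, 0, 0.45], [1.0, 3.0, 0, 0, 0.45], [1.0, 3.5, 0, 0, 0.45], [1.0, 3.5, 0, 0, 0.45]],
  ],
)

```text
clock: 30.07
position: [466.8, -70.6, 295.6]
ee_rot: [-0.154, 0.988, -0.015, -0.006]
contact_force: [0.6, 1.6, 0.2]
gripper_width: 38.6
```

Request:
send_rows(
  steps=[
    [[0, 3.5, 0, 0, 0.45], [0, 3.5, 0, 0, 0.45], [0, 3.5, 0, 0, 0.45], [0, 3.0, 0, 0, 0.45], [0, 2.0, 0, 0, 0.45], [0, 0, 0, 0, 0.45], [0, 0, 0, 0, 0.45]],
  ],
)

```text
clock: 30.65
position: [412.5, 86.0, 296.8]
ee_rot: [-0.157, 0.987, -0.013, -0.001]
contact_force: [0.6, -0.3, 0.3]
gripper_width: 37.9
```

```bash
python3 meas.py m8 82
python3 - <<'E'
from h import *
im,d,W,K,Rm,t=grab("side"); im0=cv2.imread("pics/side0.png"); top=np.load("m8.npy"); 
a=cv2.resize(im[60:260,260:500],None,fx=2,fy=2,interpolation=cv2.INTER_CUBIC)
m=cv2.imread("pics/m8.png")[:, :400]
m=cv2.resize(m,(320,300)); c=np.zeros((400,800,3),np.uint8); c[:, :480]=a; c[:300,480:]=m
cv2.imwrite("pics/final.png",c)
W=top;Z=W[...,2]; p=W[70:112,305:345].reshape(-1,3); p=p[p[:,2]>10]; print("vb",np.round(cv2.minAreaRect(p[:,:2].astype(np.float32))[0],1))
# inside of spare: floor height, board centre
print(st()["contact_force"])
E
```

```text
tab [473, 126, 14, 27, 160] med [ 590.8 -328.4  181. ] rect [array([ 590.7, -329.1]), array([59.3, 12.1]), np.float64(18.8)]
tab [406, 146, 13, 27, 142] med [ 540.3 -175.   181.4] rect [array([ 540.6, -176.1]), array([60.3, 10.6]), np.float64(18.7)]
rim [439, 107, 43, 62, 552] med [ 630.9 -301.7  152. ] rect [array([ 601.1, -303.8]), array([157.8,  50.6]), np.float64(37.1)]
rim [406, 117, 22, 30, 299] med [ 619.1 -189.5  151.9] rect [array([ 608.8, -191.5]), array([56.4, 54.6]), np.float64(16.7)]
rim [404, 149, 12, 25, 57] med [ 538.  -172.3  153.1] rect [array([ 537.9, -172.6]), array([59.4,  9.2]), np.float64(27.4)]
rim [417, 170, 7, 16, 41] med [ 501.3 -200.3  151.2] rect [array([ 502.1, -200.2]), array([36.3,  7.3]), np.float64(15.1)]
rim [442, 173, 23, 18, 243] med [ 498.3 -274.8  152.7] rect [array([ 497. , -275.3]), array([31. , 45.4]), np.float64(18.0)]
base tab? [410, 126, 62, 44, 278] med [ 605.5 -301.6  109.4] rect [array([ 601.7, -273.5]), array([158.4,  81.2]), np.float64(64.9)]
base tab? [401, 152, 10, 25, 100] med [ 538.8 -173.5  110.6] rect [array([ 539.8, -174. ]), array([59.7,  8.1]), np.float64(17.6)]
vb [734.6  20.7]
{'clock': 30.75, 'position': [412.879, 85.161, 296.612], 'ee_rot': [-0.156, 0.988, -0.013, -0.001], 'contact_force': [-0.153, 0.219, 0.105], 'gripper_width': 38.263, 'joints': [0.609, -0.017, -0.343, 0.024, -1.258, -1.874]}
[-0.15252405  0.2192448   0.10495728]
```

View pics/final.png

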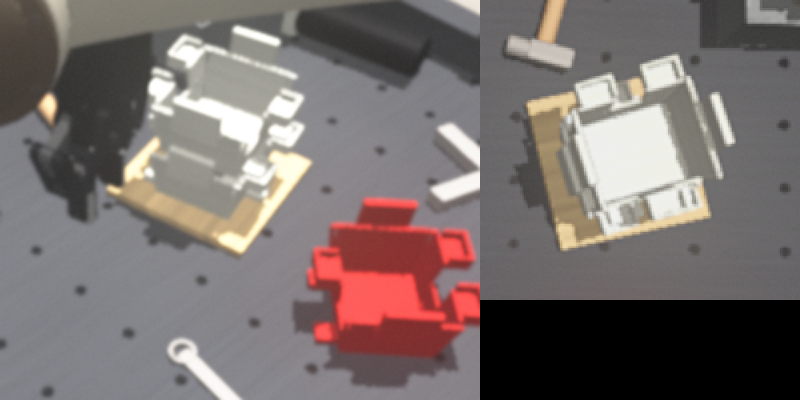

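The final picture shows the spare stacked level on the lower tote at about (225,110) in the side view. Its rim is at 151–153 mm everywhere (152 expected), its tabs are at 181 mm, and it is centred within 1 mm. The lower tote is still on the board, and the V-block has not moved. I hand in.

```bash
python3 -c "
from bench import job; print(job.job_done())"
```

```text
the job is handed in; nothing more can be done
None
```

The tube is in the lower tote, and the empty tote stands on top of it, turned half round with its feet in the rim cradles. The job was handed in at about 31 s of the 58 s allowed.

**Last checks:**
- **Level:** the upper tote's rim measured 151–153 mm all round, against 152 mm expected. Both tab tops measured about 181 mm, against 182 mm.
- **Position:** it is centred on the lower tote within about 1 mm, and the one lower tab I could still measure is within 2 mm of where it was.
- **Tube:** it was seen lying flat and below the rim before stacking, along the tote's x. It is now hidden by the upper tote, so I could not look again.
- **Bystanders:** the V-block moved less than 1 mm. The red totes were never approached.
- **Gripper:** it is clear of everything, with the wrist force near zero.

**What did not go smoothly:**
- **Tool tilt:** the tool drifted up to 4.7° off vertical. I squared it by pressing the open fingertips on bare table, with readings up to 29 N.
- **Set-down:** the tote came down about 3° tilted. I levelled it in the cradles with up to 12 N of pressing. It rose about 2 mm once when I eased off, so I set it down again, with 1–2 mm left under two sides when the fingers opened.
- **Orientation:** the empty tote began about 119° from the lower one, not within 0.8 rad as stated. I went by the measured feet and cradles.

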